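Dispense a coffee capsule and show its foil to the inspection camera

TASK

Dents in the foil jam the coffee machine, so check a capsule before it is brewed: pull the knob of the capsule dispenser all the way out so that a capsule drops, push it fully home so that the capsule comes out on the tongue, then pick that capsule up and hold it in the air with its foil side square to the camera's lens, centred, about 12 cm in front of it. Finish while still holding it there, quite still. Leave the other capsules in the magazine, do not bump the camera, and leave everything else where it stands.

Things in the scene. Friction and masses are not known exactly. Their poses are not given: they have to be found in the camera images.
- dispenser: Capsule dispenser, fixed: clear tube 51 mm across (top at z = 138 mm, capsules to 149) on a white and grey housing, 72 mm wide in x, y = -34 to +52 mm, its rear cover 52 mm high. Origin on the worktop on the tube's axis, z up. The slide runs along its y: the aluminium knob sticks out at +y, the steel delivery tongue at -y.
- knob (a joint): Travel of the slide in m: 0 = home, 0.076 = fully out (to the dispenser's +y). An over-centre spring snaps it to the nearer end: 2 N hold it at each end, up to 5 N to overcome, plus drag of 25 N per m/s. Fully out, the lowest capsule drops in front of the slide; pushing home pushes that capsule out on the tongue.
- knob_grip (a point): Centre of the aluminium knob, a disc 26 mm in diameter and 18 mm long along the dispenser's y, 31 mm above the worktop, free on both sides and below; axes parallel to the dispenser's. It moves with the slide.
- tongue (a point): Point on top of the tongue (34 mm wide, 14 mm above the worktop, running along the dispenser's y, with a 6 mm high end lip 38 mm further out) under the axis of a capsule that has been pushed out. The capsule stands there foil down, with free air on both sides in the dispenser's x. Axes parallel to the dispenser's.
- capsule_1: The lowest coffee capsule in the magazine, the one that will be dispensed: dark red, with brass ring, 34 mm high, body 40 mm in diameter, rim 43 mm in diameter and 2.5 mm high at the foil end. Origin at the centre of the silver foil face, z axis from the foil through the capsule to its closed end (up in the magazine and on the tongue). About 20 g.
- capsule_2: The second capsule, same kind, on top of the lowest in the magazine (sinks as capsules are dispensed).
- capsule_3: The third and top capsule, same kind.
- camera: Small grey inspection camera on a black three-legged table tripod (legs within 60 mm of its axis), fixed; about 150 mm high. Origin on the worktop under its head; looks along its -x axis, upward.
- lens (a point): Centre of the front glass of the camera's lens (barrel 27 mm across; camera body 64 x 44 x 32 mm behind it). The camera looks along this frame's -x axis, some 50 to 65 degrees above level; y lies level to its side.
- lemon: Lemon, 83 x 58 x 58 mm, origin under its centre.
- teaspoon: Steel teaspoon, 130 mm long.
- timer: Kitchen timer with orange-red top, 70 mm across, 56 mm high.
- mug: White mug with a flower, 99 mm high, at the back, under the front edge of the fixed wall shelf. (The shelf runs along the back wall some 0.25 to 0.3 m above the worktop, its front edge at about x = 0.64 m: keep wrist and gripper clear of it when swinging across.)
Things that resemble listed ones, but are neither listed nor needed, are in the scene too. What is shaped like the capsule_3 but green or turquoise is not meant. What is shaped like the camera but yellow is not meant.

How it is judged:
By the outcome, as a careful person would: the job done as asked, in the order asked, and still so for the second after the job is handed in, while the arm keeps its last pose, push and grip.
It also fails if it takes over 58 s, if anything falls off the work surface, if the arm or the gripper's body presses on something with over 40 N, if the wrist force passes 120 N, or if a joint passes its speed limit or range.

ROBOT

A 6-joint arm with a two-finger parallel gripper is mounted at the origin on the work surface; the furniture and walls round the work are solid. World frame = base frame: x ahead of the robot, y to its left, z up, the work surface at z = 0. Lengths are in m, angles in degrees, forces in N, time in s.
With the tool pointing down it reaches from about 0.3 to 0.875 m from the base axis. Payload 6.4 kg.
Tool frame: the origin (TCP) lies on the centre line of the jaws, within the pads' length; the fingertips stand 17 mm ahead of it and the grasp point (between the pads) lies 2 mm behind it; z points along the fingers, y is the line along which they close (so a half turn about z gives the same grasp; the last joint's range is limited). The gripper opens to 88 mm and grips with 3 to 60 N. Pads are 18 mm wide; open, the fingers measure 123 mm over their backs; the gripper's body (75 mm by 187 mm) begins 45 mm behind the grasp point.
Start: joints at [59.456, 10.359, 92.074, -0, 77.567, -11.82], TCP at [0.185, 0.545, 0.256] pointing down, gripper open.
Joint ranges: [-171.53, 171.53], [-51.25, 118.39], [17.06, 147.69], [-65.23, 245.23], [0, 150.52], [-178.68, 178.68]. Speed limits (degrees/s): [147.25, 147.25, 172.46, 180, 180, 180].

INTERFACE

Orientations are given as [roll, pitch, yaw] about the fixed x, y, z axes, in that order (R = Rz(yaw) Ry(pitch) Rx(roll)).
In Python, from station import * gives the robot as it stands.
- The arm moves only by the shell command python3 -m inch 'ROWS' [FORCE]. ROWS is JSON, a list of rows, each an object with "grip": the opening, from -1 (shut) to 1 (fully open); "delta_pos": the shift along the tool's x, y, z in mm, a list of three; "turn": the turn about the tool's z in degrees. A call has 1 to 10 rows; each row is the pose to reach, as a shift and turn from the pose commanded when the call began, along the tool's axes at that moment; what a row does not reach only later rows make up. A row lasts 1/12 s, in which the tool goes at most 41.7 mm and 7.16 degrees, less where a joint would pass 70% of its speed; a pose out of reach is approached as far as the arm can. A call with a gripper value outside its range is refused whole. The fingers move at their own pace and stop on an object; FORCE is the grip in N (left out, the last holds). Time passes only in rows, so rows that repeat a pose let the fingers close. It gives the time, the measured TCP pose, the force, the opening and the grip force at its end, in the units of the state.
- observe(): the state, without advancing time (a new reading comes with each control period).
- capture(name): name is "side" or "top" or "wrist"; returns a dict with "frame" (420x560x3 uint8, blue, green, red), "mtx" (3x3 intrinsics, pixels), "view" (4x4, takes a point from world to camera coordinates). Camera axes: x right, y down, z forward; pixel columns grow to the right and rows downward; lengths in m; the calibration is good to about 2 mm. A picture is of the moment at which its call begins. There is no depth.
- sign_off(): hands the job in; it is judged then, once.
The state is a dict: "time": time; "joint_positions": joint angles; "qvel": joint speeds; "joint_efforts": joint torques, N m; "tool_pos": TCP position; "ee_rot": TCP orientation; "wrist_force": force on the tool from outside, world axes, zero at the start; "torque": the same for the moment, N m; "grip_width": finger opening in m; "grasp_force": force on a finger pad.
Only numpy, scipy, OpenCV 4.12 (cv2) and the standard library are available. Lean on these libraries where they do the work, as an engineer would, in place of code of your own. Each camera call takes 0.05 s, during which the arm holds its last target. There are 200 camera calls.

## Working session

There is one attempt and no reset: what is moved stays moved. The work goes in short steps, Python scripts to look and compute and a shell command to move; the robot and the scene stay as the last step left them, time stands still between calls to the robot, and variables do not carry over. Pictures are saved under pics/ and viewed, at most 10 in all, crops included, and the job is handed in when it is done.

```bash
ls; mkdir -p pics; python3 - <<'E'
from station import *
import cv2
for n in("side","top"):
    c=capture(n); cv2.imwrite(f"pics/{n}0.png",cv2.resize(c["frame"],(800,600),interpolation=cv2.INTER_CUBIC))
    print(n,c["mtx"].tolist(),c["view"].round(4).tolist())
print(observe())
E
```

```text
pics
side [[410.9172235005584, 0.0, 283.8634205198053], [0.0, 410.9172235005584, 208.64052781005728], [0.0, 0.0, 1.0]] [[0.9743, -0.2249, -0.0084, -0.4448], [-0.1266, -0.517, -0.8465, 0.1862], [0.1861, 0.8259, -0.5323, 0.9024], [0.0, 0.0, 0.0, 1.0]]
top [[379.52121054470507, 0.0, 281.0953466594228], [0.0, 379.52121054470507, 209.88698564591732], [0.0, 0.0, 1.0]] [[0.0025, -0.9999, 0.0103, 0.0684], [-0.9908, -0.0039, -0.1352, 0.4761], [0.1352, -0.0099, -0.9908, 1.0919], [0.0, 0.0, 0.0, 1.0]]
{'time': 0.1, 'joint_positions': array([ 5.94542299e+01,  1.03940085e+01,  9.21231130e+01,  6.27440560e-05,
        7.75679714e+01, -1.18204599e+01]), 'qvel': array([ 0.04883098, -0.01673679, -0.11077645, -0.13970046, -0.05049585,
        0.00273412]), 'joint_efforts': array([ 8.04592855e-04, -4.34822810e+01, -3.42691290e+01,  7.04449718e-02,
        3.40946729e-02, -4.41346970e-05]), 'tool_pos': array([0.18435465, 0.54418819, 0.25495956]), 'ee_rot': array([-1.79916724e+02, -1.74908494e-02,  1.61274664e+02]), 'wrist_force': array([ 0.01643044,  0.09568972, -0.34386789]), 'torque': array([-0.00199723, -0.02932011,  0.04115195]), 'grasp_force': 0.0, 'grip_width': 0.08804304033251434}
```

View pics/side0.png

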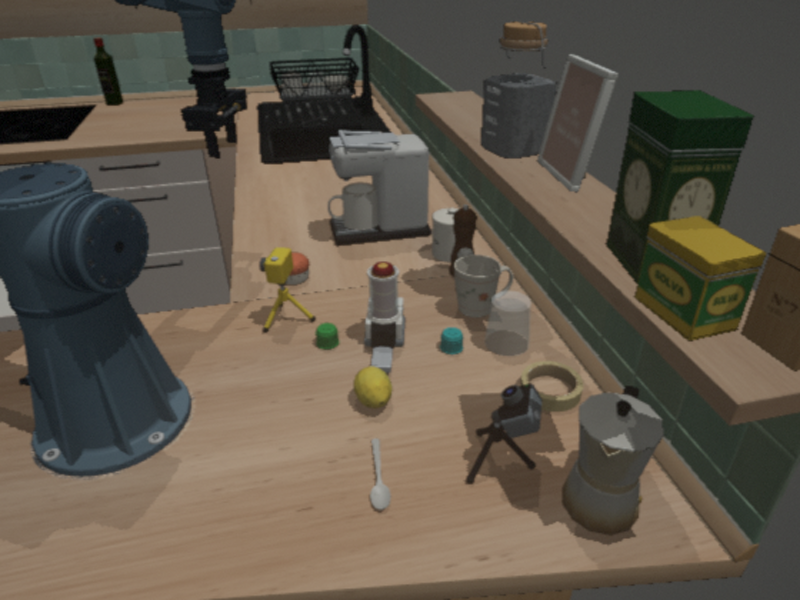

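View pics/top0.png

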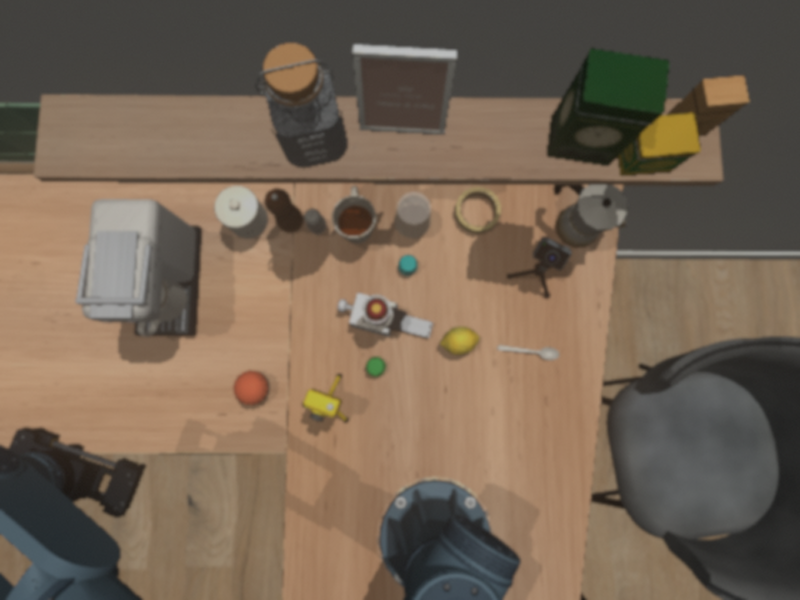

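The side view shows the dispenser at (382,300) with the dark red capsule on top at (382,268), its tongue at (382,358), the grey camera at (515,405), and the decoy yellow camera at (285,270). Green and turquoise capsules are at (327,335) and (452,340). In the top view the dispenser tube is at (376,310), knob (345,306), tongue (415,326), grey camera (550,255), yellow (322,403), lemon (460,340).

```bash
python3 - <<'E'
from station import *
import cv2,numpy as np
T=capture("top")["frame"];S=capture("side")["frame"]
def crop(f,x,y,w=80,h=60): return cv2.resize(f[y:y+h,x:x+w],(400,300),interpolation=cv2.INTER_CUBIC)
m=np.vstack([np.hstack([crop(T,230,185),crop(S,230,175,107,80)]),np.hstack([crop(T,345,155),crop(S,320,260,107,80)])])
cv2.imwrite("pics/m1.png",m)
E
cat > h.py <<'E'
import numpy as np,cv2
from scipy.spatial.transform import Rotation as R
CAM={"side":(np.array([[410.917,0,283.863],[0,410.917,208.64],[0,0,1]]),np.array([[0.9743,-0.2249,-0.0084,-0.4448],[-0.1266,-0.517,-0.8465,0.1862],[0.1861,0.8259,-0.5323,0.9024]])),
"top":(np.array([[379.521,0,281.095],[0,379.521,209.887],[0,0,1]]),np.array([[0.0025,-0.9999,0.0103,0.0684],[-0.9908,-0.0039,-0.1352,0.4761],[0.1352,-0.0099,-0.9908,1.0919]]))}
def proj(n,p):
    K,V=CAM[n]; q=K@(V[:,:3]@np.asarray(p)+V[:,3]); return q[:2]/q[2]
def atz(n,uv,z):
    K,V=CAM[n]; d=V[:,:3].T@np.linalg.solve(K,[*uv,1]); c=-V[:,:3].T@V[:,3]; return c+d*(z-c[2])/d[2]
def tri(ut,us):
    P=[CAM[n][0]@CAM[n][1] for n in("top","side")]
    x=cv2.triangulatePoints(P[0],P[1],np.array(ut,float),np.array(us,float)).ravel(); x=x[:3]/x[3]
    return x,proj("top",x)-ut,proj("side",x)-us
E
```

```text
(no output)
```

View pics/m1.png

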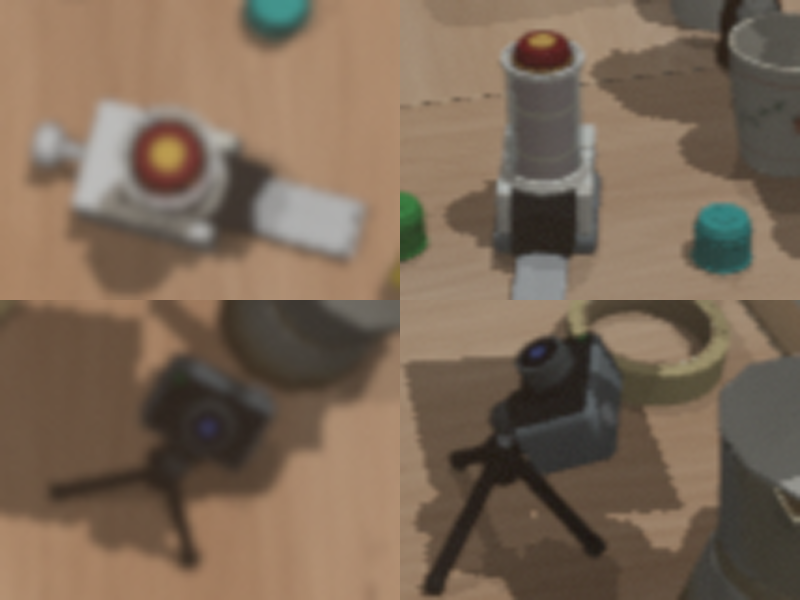

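In the top crops the capsule is at (168,155), knob (47,145), tongue corners (270,178),(368,205),(350,258),(255,232), and lens (208,427). In the side crops the capsule top is (543,40) and the lens (539,352), with the barrel leaning up and to the left. The choice is the dispenser with the red/brass capsule and the grey camera. The look-alikes ruled out are the yellow camera and the green and turquoise capsules.

```bash
python3 - <<'E'
from h import *
np.set_printoptions(precision=4,suppress=True)
t=lambda u,v,o=(230,185):np.array([o[0]+u/5,o[1]+v/5])-.0
s=lambda u,v,o=(230,175):np.array([o[0]+u*107/400,o[1]+v*80/300])
print("cap top",tri(t(168,155),s(143,40)),atz("top",t(168,155),.149))
cap=atz("top",t(168,155),.149)
k=atz("top",t(47,145),.031);print("knob",k,np.linalg.norm((k-cap)[:2]))
print("yaw from knob",np.degrees(np.arctan2(*(k-cap)[[1,0]]))-90)
lip=atz("top",t(359,231),.02); print("lip",lip,np.linalg.norm((lip-cap)[:2]),"yaw",np.degrees(np.arctan2(*(cap-lip)[[1,0]]))-90)
print("yaw knob-lip",np.degrees(np.arctan2(*(k-lip)[[1,0]]))-90)
a=[atz("top",t(*p),.014) for p in((270,178),(368,205),(350,258),(255,232))]
print("tongue",a)
print("cover",[atz("top",t(*p),.052) for p in((98,100),(75,207))])
print("lens",tri(t(208,127,(345,155)),s(139,52,(320,260))))
print("tripod hub",tri(t(163,168,(345,155)),s(105,160,(320,260))))
print("barrel base?",tri(t(200,105,(345,155)),s(170,105,(320,260))))
E
```

```text
cap top (array([0.4447, 0.1172, 0.1479]), array([ 0.0525, -0.4425]), array([-0.4061,  0.0669])) [0.4434 0.1173 0.149 ]
knob [0.4633 0.1932 0.031 ] 0.07839972915629242
yaw from knob -14.655818333403715
lip [0.4138 0.0081 0.02  ] 0.11312731596108808 yaw -15.167998897985314
yaw knob-lip -14.958343075008827
tongue [array([0.4459, 0.061 , 0.014 ]), array([0.4299, 0.0023, 0.014 ]), array([0.3982, 0.0132, 0.014 ]), array([0.4135, 0.0699, 0.014 ])]
cover [array([0.4871, 0.1618, 0.052 ]), array([0.4246, 0.1743, 0.052 ])]
lens (array([ 0.5454, -0.2179,  0.1298]), array([ 0.0192, -0.0893]), array([-0.1126,  0.028 ]))
tripod hub (array([ 0.5364, -0.2126,  0.0541]), array([-0.0378,  0.1954]), array([ 0.2499, -0.0581]))
barrel base? (array([ 0.5641, -0.2233,  0.0962]), array([-0.0835,  0.3805]), array([ 0.4861, -0.1244]))
```

```bash
cat >> h.py <<'E'
def plan(*targets):
    "targets (x,y,z,yaw): print delta_pos (mm) and turn from the present pose"
    from station import observe
    s=observe(); r=R.from_euler("xyz",s["ee_rot"],degrees=True); yaw=s["ee_rot"][2]
    # commanded tool points straight down
    r=R.from_euler("xyz",[180,0,yaw],degrees=True)
    print("t",round(s["time"],2),"tcp",s["tool_pos"].round(4),"rpy",s["ee_rot"].round(2),"F",s["wrist_force"].round(2),"j6",s["joint_positions"][5].round(1),"grip",round(s["grip_width"],4),round(s["grasp_force"],2))
    for t in targets:
        d=r.inv().apply(np.array(t[:3])-s["tool_pos"])*1000
        print(t,"->",d.round(1),"turn",round(-((t[3]-yaw+180)%360-180),1))
E
python3 -c "
from h import *
plan((.25,.36,.25,75),(.464,.193,.13,75),(.464,.193,.033,75))"
```

```text
t 0.2 tcp [0.1844 0.5443 0.2552] rpy [-1.7994e+02 -1.0000e-02  1.6127e+02] F [-0.15 -0.93  0.89] j6 -11.8 grip 0.0883 0.0
(0.25, 0.36, 0.25, 75) -> [-121.3 -153.5    5.2] turn 86.3
(0.464, 0.193, 0.13, 75) -> [-377.6 -242.9  125.2] turn 86.3
(0.464, 0.193, 0.033, 75) -> [-377.6 -242.9  222.2] turn 86.3
```

```bash
python3 -m inch '[{"grip":1,"delta_pos":[-30,-38,1],"turn":7},{"grip":1,"delta_pos":[-60,-76,2],"turn":14},{"grip":1,"delta_pos":[-90,-114,3],"turn":21},{"grip":1,"delta_pos":[-121,-145,5],"turn":28},{"grip":1,"delta_pos":[-155,-160,15],"turn":35},{"grip":1,"delta_pos":[-190,-173,25],"turn":42},{"grip":1,"delta_pos":[-225,-186,40],"turn":49},{"grip":1,"delta_pos":[-260,-200,55],"turn":56},{"grip":1,"delta_pos":[-295,-212,70],"turn":63},{"grip":1,"delta_pos":[-330,-225,85],"turn":70}]' 30; python3 -c "
from h import *
plan((.464,.193,.10,75),(.464,.193,.033,75))"
```

```text
time: 1.03
tool_pos: [0.42, 0.229, 0.1735]
ee_rot: [179.9, -0.0, 90.9]
wrist_force: [0.2, 1.3, -0.6]
grip_width: 0.0881
grasp_force: 0.0
t 1.03 tcp [0.42   0.229  0.1735] rpy [ 1.7995e+02 -2.0000e-02  9.0910e+01] F [ 0.19  1.26 -0.56] j6 13.4 grip 0.0881 0.0
(0.464, 0.193, 0.1, 75) -> [-36.7  43.5  73.5] turn 15.9
(0.464, 0.193, 0.033, 75) -> [-36.7  43.5 140.5] turn 15.9
```

```bash
python3 -m inch '[{"grip":1,"delta_pos":[-18,21,30],"turn":7},{"grip":1,"delta_pos":[-36,42,50],"turn":14},{"grip":1,"delta_pos":[-36,43,70],"turn":16},{"grip":1,"delta_pos":[-36,43,70],"turn":16},{"grip":1,"delta_pos":[-36,43,70],"turn":16}]'; python3 - <<'E'
from h import *
from station import *
plan((.464,.193,.033,75))
W=capture("wrist"); print(W["mtx"].tolist()); 
P=CAM["top"]; S=capture("side")["frame"];T=capture("top")["frame"]
c=lambda f,x,y:cv2.resize(f[y:y+60,x:x+80],(400,300),interpolation=cv2.INTER_CUBIC)
m=np.vstack([np.hstack([cv2.resize(W["frame"],(400,300)),c(T,215,180)]),np.hstack([c(S,230,180),c(S,230,230)])])
cv2.imwrite("pics/m2.png",m)
V=W["view"];print(V.round(4).tolist())
for p in((.464,.193,.031),(.4437,.1172,.149)):
    q=W["mtx"]@(V[:3,:3]@np.array(p)+V[:3,3]);print(q[:2]/q[2]/1.4)
E
```

```text
time: 1.45
tool_pos: [0.4613, 0.1952, 0.1029]
ee_rot: [-179.8, 0.1, 75.3]
wrist_force: [0.4, -0.1, 0.6]
grip_width: 0.0882
grasp_force: 0.0
t 1.45 tcp [0.4613 0.1952 0.1029] rpy [-1.798e+02  8.000e-02  7.532e+01] F [ 0.38 -0.09  0.6 ] j6 24.0 grip 0.0882 0.0
(0.464, 0.193, 0.033, 75) -> [-1.4  3.2 69.9] turn 0.3
[[355.0669154597013, 0.0, 280.5257123951748], [0.0, 355.0669154597013, 207.06611317230318], [0.0, 0.0, 1.0]]
[[0.9674, -0.2533, -0.0041, -0.3963], [-0.2392, -0.9186, 0.3145, 0.293], [-0.0835, -0.3032, -0.9492, 0.3435], [0.0, 0.0, 0.0, 1.0]]
[204.56094519 164.82131273]
[205.57908922 394.852746  ]
```

View pics/m2.png

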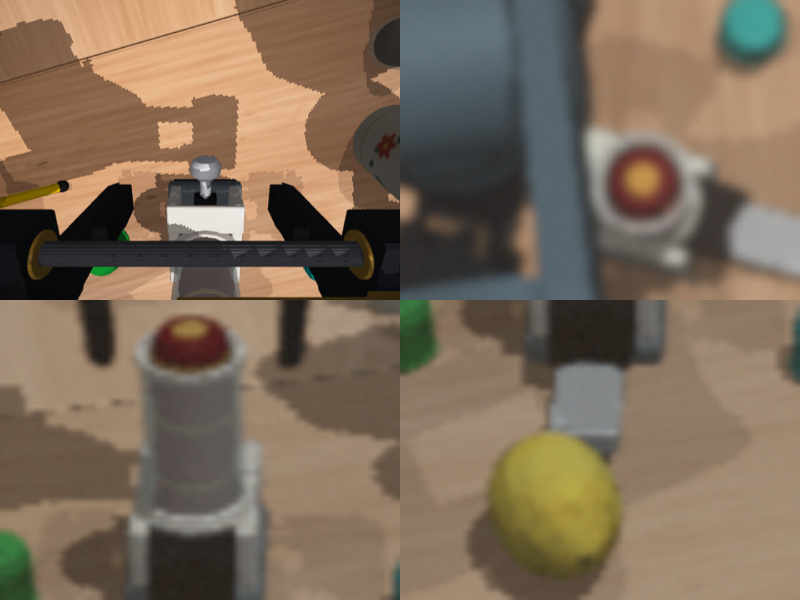

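The wrist view shows the knob at (205,165), centred between the fingers and within 3 px of the prediction. The side crops show the tongue free, and the lemon just beyond the lip. I'll go down and grip the knob.

```bash
python3 -m inch '[{"grip":1,"delta_pos":[-1,3,30],"turn":0},{"grip":1,"delta_pos":[-1,3,55],"turn":0},{"grip":1,"delta_pos":[-1,3,70],"turn":0},{"grip":1,"delta_pos":[-1,3,70],"turn":0},{"grip":-0.6,"delta_pos":[-1,3,70],"turn":0},{"grip":-0.6,"delta_pos":[-1,3,70],"turn":0},{"grip":-0.6,"delta_pos":[-1,3,70],"turn":0},{"grip":-0.6,"delta_pos":[-1,3,70],"turn":0}]' 30; python3 -c "
from h import *
plan((.464,.193,.033,75))"
```

```text
time: 2.27
tool_pos: [0.4662, 0.1942, 0.0355]
ee_rot: [179.8, -0.1, 75.3]
wrist_force: [-0.5, -0.5, 0.2]
grip_width: 0.0639
grasp_force: 0.0
t 2.27 tcp [0.4662 0.1942 0.0355] rpy [ 1.7985e+02 -7.0000e-02  7.5300e+01] F [-0.5  -0.47  0.25] j6 23.8 grip 0.0639 0.0
(0.464, 0.193, 0.033, 75) -> [-1.7 -1.9  2.5] turn 0.3
```

```bash
python3 -m inch '[{"grip":-0.6,"delta_pos":[0,-2,3],"turn":0},{"grip":-0.6,"delta_pos":[0,-2,3],"turn":0},{"grip":-0.6,"delta_pos":[0,-2,3],"turn":0},{"grip":-0.6,"delta_pos":[0,-2,3],"turn":0},{"grip":-0.6,"delta_pos":[0,-2,3],"turn":0},{"grip":-0.6,"delta_pos":[0,-2,3],"turn":0},{"grip":-0.6,"delta_pos":[0,-2,3],"turn":0},{"grip":-0.6,"delta_pos":[0,-2,3],"turn":0}]' 30; python3 -c "
from h import *
plan((.464,.193,.033,75))"
```

```text
time: 2.93
tool_pos: [0.465, 0.1939, 0.0312]
ee_rot: [179.8, -0.0, 75.3]
wrist_force: [6.1, -2.1, -4.4]
grip_width: 0.0243
grasp_force: 29.1
t 2.93 tcp [0.465  0.1939 0.0312] rpy [ 1.798e+02 -4.000e-02  7.526e+01] F [ 6.06 -2.13 -4.37] j6 23.9 grip 0.0243 29.15
(0.464, 0.193, 0.033, 75) -> [-1.1 -0.7 -1.8] turn 0.3
```

```bash
python3 -m inch '[{"grip":-0.6,"delta_pos":[8,0,0],"turn":0},{"grip":-0.6,"delta_pos":[16,0,0],"turn":0},{"grip":-0.6,"delta_pos":[25,0,0],"turn":0},{"grip":-0.6,"delta_pos":[34,0,0],"turn":0},{"grip":-0.6,"delta_pos":[43,0,0],"turn":0},{"grip":-0.6,"delta_pos":[52,0,0],"turn":0},{"grip":-0.6,"delta_pos":[61,0,0],"turn":0},{"grip":-0.6,"delta_pos":[69,0,0],"turn":0},{"grip":-0.6,"delta_pos":[75,0,0],"turn":0},{"grip":-0.6,"delta_pos":[77,0,0],"turn":0}]' 30;python3 -m inch '[{"grip":-0.6,"delta_pos":[0,0,0],"turn":0},{"grip":-0.6,"delta_pos":[0,0,0],"turn":0},{"grip":-0.6,"delta_pos":[0,0,0],"turn":0},{"grip":-0.6,"delta_pos":[0,0,0],"turn":0}]'; python3 - <<'E'
from h import *
from station import *
plan((.465,.1939,.031,75))
W=capture("wrist"); S=capture("side")["frame"];T=capture("top")["frame"]
c=lambda f,x,y:cv2.resize(f[y:y+60,x:x+80],(400,300),interpolation=cv2.INTER_CUBIC)
m=np.vstack([np.hstack([cv2.resize(W["frame"],(400,300)),c(T,215,180)]),np.hstack([c(S,230,180),c(S,230,230)])])
cv2.imwrite("pics/m3.png",m)
E
```

```text
time: 3.77
tool_pos: [0.4843, 0.2677, 0.031]
ee_rot: [179.8, 0.1, 75.3]
wrist_force: [4.0, -16.8, 2.0]
grip_width: 0.0243
grasp_force: 29.2
time: 4.1
tool_pos: [0.4844, 0.2675, 0.0311]
ee_rot: [179.8, 0.1, 75.3]
wrist_force: [5.0, -7.3, -1.4]
grip_width: 0.0244
grasp_force: 29.7
t 4.1 tcp [0.4844 0.2675 0.0311] rpy [1.7984e+02 5.0000e-02 7.5270e+01] F [ 5.02 -7.35 -1.37] j6 31.5 grip 0.0244 29.74
(0.465, 0.1939, 0.031, 75) -> [-76.1  -0.    0.1] turn 0.3
```

View pics/m3.png

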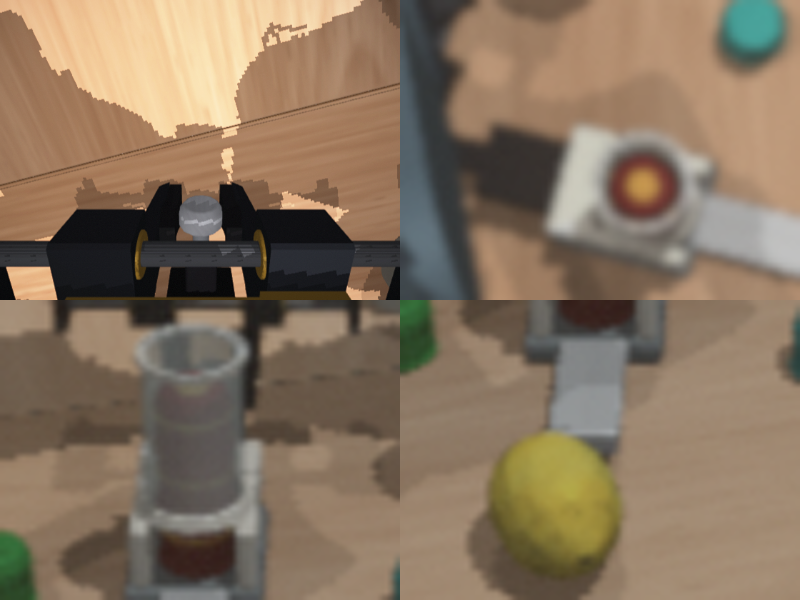

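The stack has sunk in the tube and the lowest red capsule now shows in the open housing at (200,555), side crop. The slide is at its stop. I'll push it home.

```bash
python3 -m inch '[{"grip":-0.6,"delta_pos":[-6,0,0],"turn":0},{"grip":-0.6,"delta_pos":[-14,0,0],"turn":0},{"grip":-0.6,"delta_pos":[-22,0,0],"turn":0},{"grip":-0.6,"delta_pos":[-31,0,0],"turn":0},{"grip":-0.6,"delta_pos":[-40,0,0],"turn":0},{"grip":-0.6,"delta_pos":[-49,0,0],"turn":0},{"grip":-0.6,"delta_pos":[-58,0,0],"turn":0},{"grip":-0.6,"delta_pos":[-66,0,0],"turn":0},{"grip":-0.6,"delta_pos":[-73,0,0],"turn":0},{"grip":-0.6,"delta_pos":[-77,0,0],"turn":0}]' 30;python3 -m inch '[{"grip":-0.6,"delta_pos":[-1,0,0],"turn":0},{"grip":-0.6,"delta_pos":[-1,0,0],"turn":0},{"grip":-0.6,"delta_pos":[-1,0,0],"turn":0},{"grip":-0.6,"delta_pos":[-1,0,0],"turn":0}]'; python3 - <<'E'
from h import *
from station import *
plan()
S=capture("side")["frame"];T=capture("top")["frame"]
c=lambda f,x,y:cv2.resize(f[y:y+60,x:x+80],(400,300),interpolation=cv2.INTER_CUBIC)
m=np.hstack([c(T,240,180),c(S,230,230)])
cv2.imwrite("pics/m4.png",m)
E
```

```text
time: 5.08
tool_pos: [0.4649, 0.1936, 0.0312]
ee_rot: [179.8, -0.1, 75.2]
wrist_force: [7.6, 15.6, -4.0]
grip_width: 0.0241
grasp_force: 29.2
time: 5.42
tool_pos: [0.4649, 0.1938, 0.0312]
ee_rot: [179.8, -0.1, 75.2]
wrist_force: [6.1, 2.5, -6.1]
grip_width: 0.0244
grasp_force: 29.6
t 5.42 tcp [0.4649 0.1938 0.0312] rpy [ 1.7978e+02 -1.3000e-01  7.5240e+01] F [ 6.1   2.52 -6.13] j6 23.8 grip 0.0244 29.59
```

View pics/m4.png

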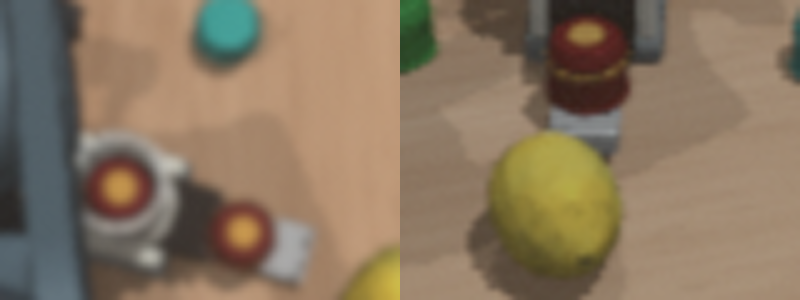

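The red capsule stands on the tongue at (243,232) in the top crop and (586,33) in the side crop, and another capsule remains in the tube.

```bash
python3 -m inch '[{"grip":0.1,"delta_pos":[0,0,0],"turn":0},{"grip":0.1,"delta_pos":[0,0,0],"turn":0},{"grip":0.1,"delta_pos":[0,0,0],"turn":0},{"grip":0.2,"delta_pos":[0,0,-10],"turn":0},{"grip":0.5,"delta_pos":[1,0,-40],"turn":0},{"grip":0.5,"delta_pos":[2,0,-80],"turn":0},{"grip":0.5,"delta_pos":[2,0,-120],"turn":0},{"grip":0.5,"delta_pos":[2,0,-150],"turn":0},{"grip":0.5,"delta_pos":[2,0,-165],"turn":0},{"grip":0.5,"delta_pos":[2,0,-165],"turn":0}]'; python3 - <<'E'
from h import *
t=np.array([240+243/5,180+232/5]); s=np.array([230+186/5,230+33/5])
x,a,b=tri(t,s); z=atz("top",t,.048); print(x,a,b,z,atz("side",s,.048))
o=np.array([.4437,.1172]);A=np.array([[.966,-.259],[.259,.966]]); print("local",A@(z[:2]-o))
plan((z[0],z[1],.12,75),(z[0],z[1],.039,75))
E
```

```text
time: 6.35
tool_pos: [0.4659, 0.1958, 0.2011]
ee_rot: [179.5, -0.2, 75.3]
wrist_force: [0.2, -0.2, 0.2]
grip_width: 0.0661
grasp_force: 0.0
[0.42608414 0.04808621 0.04668236] [ 0.01971737 -0.18760693] [-0.19036901  0.02957052] [0.42540629 0.04819117 0.048     ] [0.42620315 0.04626406 0.048     ]
local [ 0.00020156 -0.0714006 ]
t 6.35 tcp [0.4659 0.1958 0.2011] rpy [179.55  -0.2   75.29] F [ 0.24 -0.23  0.18] j6 24.0 grip 0.0661 0.0
(np.float64(0.4254062902934722), np.float64(0.048191171238544904), 0.12, 75) -> [-153.    -1.7   81.1] turn 0.3
(np.float64(0.4254062902934722), np.float64(0.048191171238544904), 0.039, 75) -> [-153.    -1.7  162.1] turn 0.3
```

```bash
python3 -m inch '[{"grip":0.6,"delta_pos":[-40,0,0],"turn":0},{"grip":0.6,"delta_pos":[-80,-1,0],"turn":0},{"grip":0.6,"delta_pos":[-120,-2,0],"turn":0},{"grip":0.6,"delta_pos":[-145,-2,0],"turn":0},{"grip":0.6,"delta_pos":[-154,-2,20],"turn":0},{"grip":0.6,"delta_pos":[-154,-2,50],"turn":0},{"grip":0.6,"delta_pos":[-154,-2,80],"turn":0},{"grip":0.6,"delta_pos":[-154,-2,100],"turn":0},{"grip":0.6,"delta_pos":[-154,-2,100],"turn":0},{"grip":0.6,"delta_pos":[-154,-2,100],"turn":0}]'; python3 - <<'E'
from h import *
from station import *
plan((.4255,.0475,.039,75))
W=capture("wrist");V=W["view"];K=W["mtx"];np.save("w.npy",np.hstack([V[:3]]))
for p in((.4255,.0475,.048),(.4255,.0475,.014)):
    q=K@(V[:3,:3]@np.array(p)+V[:3,3]);print(q[:2]/q[2])
cv2.imwrite("pics/w5.png",W["frame"])
E
```

```text
time: 7.18
tool_pos: [0.4207, 0.0471, 0.0947]
ee_rot: [-179.7, 0.0, 75.3]
wrist_force: [0.6, 0.2, -0.4]
grip_width: 0.0704
grasp_force: 0.0
t 7.18 tcp [0.4207 0.0471 0.0947] rpy [-1.7975e+02  2.0000e-02  7.5270e+01] F [ 0.56  0.23 -0.44] j6 5.0 grip 0.0704 0.0
(0.4255, 0.0475, 0.039, 75) -> [ 1.6  4.5 55.7] turn 0.3
[289.57683738 243.17796054]
[288.54983406 221.09009483]
```

View pics/w5.png

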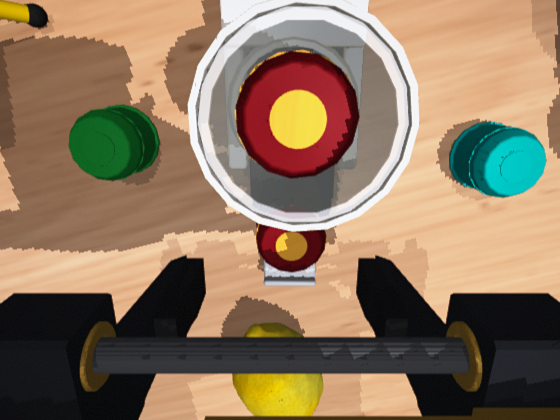

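The wrist view shows the capsule top at (291,245) against a prediction of (290,243). The position is good, so I'll descend with a force check.

```bash
python3 -m inch '[{"grip":0.6,"delta_pos":[0,4,12],"turn":0},{"grip":0.6,"delta_pos":[1,4.5,24],"turn":0},{"grip":0.6,"delta_pos":[1,4.5,33],"turn":0},{"grip":0.6,"delta_pos":[1,4.5,38],"turn":0},{"grip":0.6,"delta_pos":[1,4.5,42],"turn":0},{"grip":0.6,"delta_pos":[1,4.5,42],"turn":0}]'; python3 -m inch '[{"grip":0.6,"delta_pos":[0,0,3],"turn":0},{"grip":0.6,"delta_pos":[0,0,6],"turn":0},{"grip":0.6,"delta_pos":[0,0,9],"turn":0},{"grip":0.6,"delta_pos":[0,0,11],"turn":0},{"grip":0.6,"delta_pos":[0,0,11],"turn":0}]'; python3 -c "
from h import *
plan((.4255,.0475,.040,75))"
```

```text
time: 7.73
tool_pos: [0.4268, 0.0467, 0.0538]
ee_rot: [-180.0, 0.0, 75.3]
wrist_force: [-0.0, -0.3, -1.3]
grip_width: 0.0705
grasp_force: 0.0
time: 8.15
tool_pos: [0.4267, 0.0467, 0.0425]
ee_rot: [-180.0, 0.0, 75.3]
wrist_force: [-0.4, 0.2, -0.8]
grip_width: 0.0703
grasp_force: 0.0
t 8.15 tcp [0.4267 0.0467 0.0425] rpy [-1.7996e+02  1.0000e-02  7.5280e+01] F [-0.44  0.24 -0.76] j6 5.0 grip 0.0703 0.0
(0.4255, 0.0475, 0.04, 75) -> [ 0.5 -1.3  2.5] turn 0.3
```

```bash
python3 -m inch '[{"grip":0.6,"delta_pos":[0.5,-1,2.5],"turn":0},{"grip":-0.3,"delta_pos":[0.5,-1,2.5],"turn":0},{"grip":-0.3,"delta_pos":[0.5,-1,2.5],"turn":0},{"grip":-0.3,"delta_pos":[0.5,-1,2.5],"turn":0},{"grip":-0.3,"delta_pos":[0.5,-1,2.5],"turn":0},{"grip":-0.3,"delta_pos":[0.5,-1,2.5],"turn":0},{"grip":-0.3,"delta_pos":[0.5,-1,2.5],"turn":0},{"grip":-0.3,"delta_pos":[0.5,-1,2.5],"turn":0},{"grip":-0.3,"delta_pos":[0.5,-1,2.5],"turn":0}]' 8;  python3 -m inch '[{"grip":-0.3,"delta_pos":[0,0,0],"turn":0},{"grip":-0.3,"delta_pos":[0,0,-3],"turn":0},{"grip":-0.3,"delta_pos":[0,0,-8],"turn":0},{"grip":-0.3,"delta_pos":[0,0,-15],"turn":0},{"grip":-0.3,"delta_pos":[0,0,-15],"turn":0}]'; python3 -c "
from h import *
plan((.4255,.0475,.040,75))"
```

```text
time: 8.9
tool_pos: [0.4263, 0.0474, 0.0405]
ee_rot: [180.0, -0.0, 75.3]
wrist_force: [0.5, 0.7, 0.2]
grip_width: 0.0395
grasp_force: 8.0
time: 9.32
tool_pos: [0.427, 0.0472, 0.0568]
ee_rot: [179.9, -0.0, 75.3]
wrist_force: [-0.7, -1.0, 0.6]
grip_width: 0.0394
grasp_force: 8.0
t 9.32 tcp [0.427  0.0472 0.0568] rpy [ 1.7989e+02 -1.0000e-02  7.5280e+01] F [-0.69 -1.01  0.6 ] j6 5.1 grip 0.0394 8.0
(0.4255, 0.0475, 0.04, 75) -> [-0.1 -1.5 16.8] turn 0.3
```

```bash
python3 -m inch '[{"grip":-0.3,"delta_pos":[0,0,-30],"turn":7},{"grip":-0.3,"delta_pos":[0,0,-65],"turn":14},{"grip":-0.3,"delta_pos":[-5,0,-100],"turn":21},{"grip":-0.3,"delta_pos":[-30,6,-125],"turn":28},{"grip":-0.3,"delta_pos":[-55,18,-150],"turn":35},{"grip":-0.3,"delta_pos":[-85,30,-170],"turn":42},{"grip":-0.3,"delta_pos":[-115,45,-190],"turn":49},{"grip":-0.3,"delta_pos":[-145,60,-200],"turn":56},{"grip":-0.3,"delta_pos":[-175,75,-203],"turn":63},{"grip":-0.3,"delta_pos":[-200,85,-203],"turn":70}]'; python3 -c "
from h import *
plan((.473,-.199,.257,-15))"
```

```text
time: 10.15
tool_pos: [0.4585, -0.1704, 0.2604]
ee_rot: [179.8, -0.2, 4.9]
wrist_force: [0.2, -0.6, 0.1]
grip_width: 0.0398
grasp_force: 8.0
t 10.15 tcp [ 0.4585 -0.1704  0.2604] rpy [179.84  -0.18   4.89] F [ 0.23 -0.57  0.13] j6 50.8 grip 0.0398 7.99
(0.473, -0.199, 0.257, -15) -> [12.  29.7  3.4] turn 19.9
```

```bash
python3 -m inch '[{"grip":-0.3,"delta_pos":[6,15,2],"turn":7},{"grip":-0.3,"delta_pos":[12,30,3],"turn":14},{"grip":-0.3,"delta_pos":[12,30,3],"turn":20},{"grip":-0.3,"delta_pos":[12,30,3],"turn":20},{"grip":-0.3,"delta_pos":[12,30,3],"turn":20},{"grip":-0.3,"delta_pos":[12,30,3],"turn":20}]'; python3 - <<'E'
from h import *
from station import *
plan((.473,-.199,.257,-15))
W=capture("wrist");S=capture("side")["frame"]
np.savez("w6.npz",V=W["view"],K=W["mtx"])
V=W["view"];K=W["mtx"]
for p in((.545,-.218,.130),):
    q=K@(V[:3,:3]@np.array(p)+V[:3,3]);print(q[:2]/q[2])
m=np.hstack([cv2.resize(W["frame"][:,100:380],(400,600)),cv2.resize(S[210:336,320:404],(400,600),interpolation=cv2.INTER_CUBIC)])
cv2.imwrite("pics/w6.png",m)
E
```

```text
time: 10.65
tool_pos: [0.472, -0.1959, 0.2554]
ee_rot: [-180.0, 0.0, -14.5]
wrist_force: [0.2, 0.2, 0.7]
grip_width: 0.0396
grasp_force: 8.0
t 10.65 tcp [ 0.472  -0.1959  0.2554] rpy [-1.7999e+02  1.0000e-02 -1.4530e+01] F [0.24 0.2  0.73] j6 68.7 grip 0.0396 8.0
(0.473, -0.199, 0.257, -15) -> [ 1.7  2.7 -1.6] turn 0.5
[283.17388858  97.88967748]
```

View pics/w6.png

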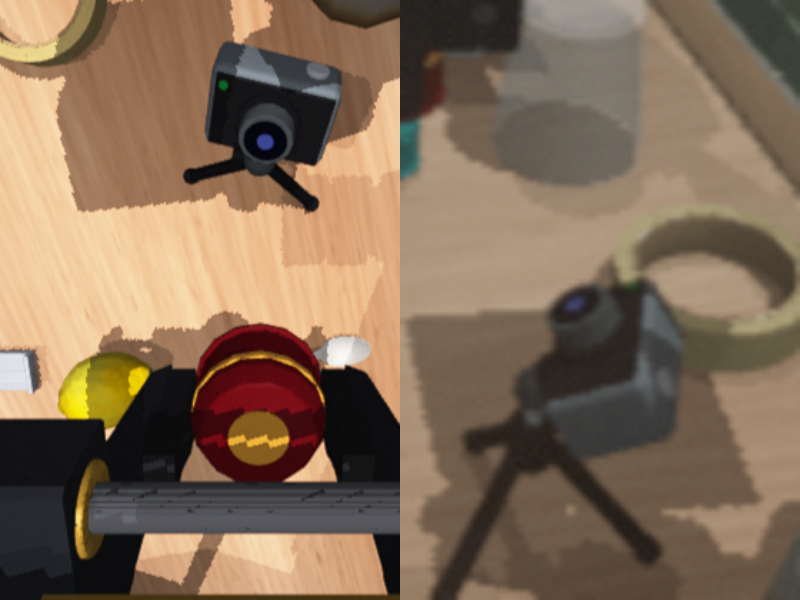

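The wrist view (left) shows the lens at (265,141) against a prediction of (262,140), and the camera body corners near (225,43),(341,68),(320,166),(206,135). The capsule is held upright between the fingers. I'll extract the body outline by code and fit the box model.

```bash
python3 - <<'E'
from h import *
from station import *
plan()
W=capture("wrist");S=capture("side")
np.savez("w7.npz",V=W["view"],K=W["mtx"],f=W["frame"],s=S["frame"])
for n,f,(x0,y0,x1,y1) in(("wrist",W["frame"],(235,20,350,130)),("side",S["frame"],(335,255,400,320))):
    c=cv2.resize(f[y0:y1,x0:x1],None,fx=4,fy=4,interpolation=cv2.INTER_CUBIC)
    hsv=cv2.cvtColor(c,cv2.COLOR_BGR2HSV)
    m=((hsv[...,1]<85)).astype(np.uint8)*255
    m=cv2.morphologyEx(m,cv2.MORPH_CLOSE,np.ones((25,25)))
    m=cv2.morphologyEx(m,cv2.MORPH_OPEN,cv2.getStructuringElement(2,(61,61)if n=="wrist" else (45,45)))
    cs,_=cv2.findContours(m,cv2.RETR_EXTERNAL,cv2.CHAIN_APPROX_NONE)
    for k in cs:
        if cv2.contourArea(k)>4000:
            p=cv2.approxPolyDP(k,8,True)[:,0]/4+[x0,y0]; print(n,cv2.contourArea(k)/16,p.tolist())
E
```

```text
t 10.75 tcp [ 0.4722 -0.1959  0.2556] rpy [ 1.800e+02 -1.000e-02 -1.457e+01] F [-0.74  0.12 -0.47] j6 68.7 grip 0.04 8.0
wrist 5581.28125 [[257.0, 30.75], [248.25, 49.75], [245.0, 96.25], [266.0, 102.25], [276.75, 87.5], [290.25, 86.25], [299.5, 93.75], [299.75, 106.5], [303.0, 111.5], [322.25, 113.5], [339.0, 69.25], [337.5, 50.0], [274.0, 31.75]]
side 4047.28125 [[335.0, 255.0], [335.0, 319.75], [371.25, 319.75], [369.5, 309.75], [380.25, 304.5], [382.0, 315.25], [379.75, 319.75], [399.75, 319.75], [399.75, 255.0]]
```

```bash
cat > fit.py <<'E'
from h import *
from scipy.optimize import least_squares
w=np.load("w7.npz");V=w["V"];K=w["K"]
CAM["wrist"]=(K,V[:3])
obs=[("wrist",(285.5,98.7),"L",1),("side",(356.9,274),"L",1),("top",(386.6,180.4),"L",1),
("wrist",(257,30.75),(-1,1,1),1),("wrist",(248.3,49.7),(-1,1,0),1),("wrist",(244.5,96),(-1,-1,0),1),("wrist",(323,115.5),(1,-1,0),1),("wrist",(338.7,68.5),(1,1,0),1),("wrist",(337.7,49),(1,1,1),1),
("side",(370.4,269.8),(1,1,0),.4),("side",(379.4,282.4),(1,1,1),.4),("side",(376.3,301.3),(1,-1,1),.4),("side",(354.6,305.5),(-1,-1,1),.4)]
def model(q):
    p,az,el,L,v,u=q[:3],q[3],q[4],q[5],q[6],q[7]
    d=np.array([np.cos(el)*np.cos(az),np.cos(el)*np.sin(az),np.sin(el)]);l=np.array([-np.sin(az),np.cos(az),0]);up=np.cross(d,l)
    return p,d,l,up,L,v,u
def res(q):
    p,d,l,up,L,v,u=model(q);r=[]
    up=up if up[2]>0 else -up
    for n,uv,k,wt in obs:
        x=p if k=="L" else p-d*(L+.032*k[2])+l*(.032*k[0]+u)+up*(.022*k[1]+v)
        r+=list((proj(n,x)-uv)*wt)
    return np.array(r+[q[7]/.001,q[6]/.01])
s=least_squares(res,[.545,-.218,.13,np.radians(165),np.radians(58),.02,0,0],loss="soft_l1")
if __name__=="__main__":
    np.set_printoptions(precision=4,suppress=True)
    q=s.x;C=np.linalg.inv(s.jac.T@s.jac)
    print("lens",q[:3],"az el",np.degrees(q[3:5]),"L v u",q[5:]);print("sd deg",np.degrees(np.sqrt(np.diag(C))[3:5]))
    print(res(q)[:-2].reshape(-1,2).round(1).tolist());print("dir",model(q)[1])
E
python3 fit.py
```

```text
lens [ 0.5441 -0.2196  0.1308] az el [154.3421  57.8149] L v u [ 0.0287 -0.008   0.0009]
sd deg [0.6339 2.2865]
[[0.2, 0.1], [-0.1, 0.2], [0.8, 0.3], [-0.9, -1.4], [1.2, -0.2], [-0.3, 6.7], [-0.5, 3.1], [-0.6, -0.1], [0.4, -1.9], [-0.1, 10.3], [-0.5, 10.3], [-8.0, 5.1], [1.6, -6.1]]
dir [-0.4801  0.2306  0.8463]
```

```bash
python3 - <<'E'
import fit;from fit import *
np.set_printoptions(precision=4,suppress=True)
full=list(fit.obs)
def run(tag,ob,sv,dims=(.022,.032)):
    fit.obs=ob
    def res2(q):
        p,d,l,up,L,v,u=model(q);r=[]; up=up if up[2]>0 else -up
        for n,uv,k,wt in ob:
            x=p if k=="L" else p-d*(L+dims[1]*k[2])+l*(.032*k[0]+u)+up*(dims[0]*k[1]+v)
            r+=list((proj(n,x)-uv)*wt)
        return np.array(r+[q[7]/.001,q[6]/sv])
    s=least_squares(res2,[.545,-.218,.13,np.radians(155),np.radians(58),.02,0,0],loss="soft_l1");q=s.x
    print(tag,"cost",round(s.cost,1),q[:3],np.degrees(q[3:5]),q[5:],res2(q)[:-2].reshape(-1,2).round(1).tolist())
run("noside",full[:9],.01);run("noside v0",full[:9],.0005);run("all v0",full,.0005);run("swap",full[:9],.01,(.016,.044));run("noside free",full[:9],1)
run("hull only",full[:5]+full[7:9],.0005);run("hull swap",full[:9],.0005,(.016,.044))
# barrel outline in the wrist view: ellipse-like ring of front (dark) and hue of glass
w=np.load("w7.npz")
E
```

```text
noside cost 11.3 [ 0.5441 -0.2196  0.1308] [154.0575  58.2691] [ 0.0324 -0.0096  0.0009] [[0.2, 0.1], [-0.1, 0.2], [0.8, 0.3], [-0.1, -0.9], [2.1, -0.3], [0.2, 6.0], [-1.0, 2.6], [-1.1, -0.1], [-0.1, -1.3]]
noside v0 cost 17.1 [ 0.5437 -0.2195  0.1199] [154.1136  60.1608] [ 0.0184 -0.0003  0.0008] [[0.1, 0.3], [-0.8, 4.7], [-0.4, 1.3], [-0.7, -0.5], [1.4, -1.1], [-0.7, 7.2], [-0.4, 4.0], [-0.1, -0.7], [0.4, -0.8]]
all v0 cost 52.6 [ 0.5438 -0.2195  0.1226] [154.3426  59.765 ] [ 0.0171 -0.0003  0.0007] [[0.0, 0.3], [-0.6, 3.6], [-0.1, 1.0], [-1.7, -0.8], [0.4, -0.8], [-1.4, 8.1], [-0.1, 4.7], [0.3, -0.4], [0.7, -1.1], [-0.0, 9.5], [-0.6, 9.5], [-8.3, 4.2], [1.3, -7.0]]
swap cost 9.8 [ 0.5442 -0.2195  0.1311] [153.5728  65.6783] [0.0191 0.0033 0.0006] [[0.1, 0.0], [-0.1, 0.1], [0.8, 0.3], [-0.2, 0.0], [-0.1, 0.5], [-1.7, -2.1], [3.4, -3.3], [0.4, 2.4], [-0.7, 0.3]]
noside free cost 10.9 [ 0.5441 -0.2196  0.131 ] [154.0451  58.0245] [ 0.0331 -0.0101  0.0009] [[0.3, 0.0], [-0.1, 0.1], [0.8, 0.3], [-0.0, -1.0], [2.1, -0.3], [0.3, 5.8], [-1.1, 2.4], [-1.2, -0.1], [-0.2, -1.4]]
hull only cost 4.4 [ 0.5439 -0.2194  0.1261] [154.1234  61.519 ] [ 0.0166 -0.0002  0.0005] [[-0.1, 0.3], [-0.5, 2.1], [0.2, 0.7], [-2.3, 0.1], [-0.4, -1.1], [0.5, -0.1], [0.7, 0.3]]
hull swap cost 11.1 [ 0.5444 -0.2197  0.1328] [153.4924  64.2635] [0.0232 0.0002 0.0005] [[0.4, -0.3], [0.1, -0.6], [1.0, 0.1], [0.2, -0.1], [0.2, 1.8], [-1.3, -1.8], [2.8, -3.1], [-0.4, 3.6], [-0.9, 0.2]]
```

```bash
python3 -c "
from h import *
plan((.5223,.1755,.19,30),(.5223,.1755,.069,30))"
```

```text
t 10.85 tcp [ 0.4722 -0.196   0.2556] rpy [ 1.7999e+02 -2.0000e-02 -1.4620e+01] F [-0.26  0.2  -0.2 ] j6 68.8 grip 0.0397 8.0
(0.5223, 0.1755, 0.19, 30) -> [ -45.3 -372.1   65.6] turn -44.6
(0.5223, 0.1755, 0.069, 30) -> [ -45.3 -372.1  186.6] turn -44.6
```

```bash
python3 -m inch '[{"grip":-0.3,"delta_pos":[-5,-37,0],"turn":-5},{"grip":-0.3,"delta_pos":[-10,-74,0],"turn":-10},{"grip":-0.3,"delta_pos":[-15,-111,5],"turn":-15},{"grip":-0.3,"delta_pos":[-20,-149,10],"turn":-20},{"grip":-0.3,"delta_pos":[-25,-187,15],"turn":-25},{"grip":-0.3,"delta_pos":[-30,-225,20],"turn":-30},{"grip":-0.3,"delta_pos":[-34,-263,25],"turn":-35},{"grip":-0.3,"delta_pos":[-38,-301,30],"turn":-40},{"grip":-0.3,"delta_pos":[-42,-338,30],"turn":-44},{"grip":-0.3,"delta_pos":[-45,-370,30],"turn":-45}]'; python3 -m inch '[{"grip":-0.3,"delta_pos":[0,0,10],"turn":0},{"grip":-0.3,"delta_pos":[0,0,30],"turn":0},{"grip":-0.3,"delta_pos":[0,0,50],"turn":0},{"grip":-0.3,"delta_pos":[0,0,60],"turn":0},{"grip":-0.3,"delta_pos":[0,0,60],"turn":0},{"grip":-0.3,"delta_pos":[0,0,60],"turn":0}]'; python3 -c "
from h import *
plan((.5223,.1755,.069,30))"
```

```text
time: 11.68
tool_pos: [0.5222, 0.1756, 0.2252]
ee_rot: [-180.0, 0.0, 30.6]
wrist_force: [1.3, -1.0, -0.3]
grip_width: 0.0398
grasp_force: 8.0
time: 12.18
tool_pos: [0.5225, 0.1725, 0.1652]
ee_rot: [-180.0, 0.1, 30.3]
wrist_force: [0.3, -0.3, -1.3]
grip_width: 0.0397
grasp_force: 8.0
t 12.18 tcp [0.5225 0.1725 0.1652] rpy [-1.7998e+02  6.0000e-02  3.0270e+01] F [ 0.34 -0.29 -1.33] j6 65.6 grip 0.0397 8.0
(0.5223, 0.1755, 0.069, 30) -> [ 1.3 -2.7 96.2] turn 0.3
```

```bash
python3 -m inch '[{"grip":-0.3,"delta_pos":[1,-3,30],"turn":0},{"grip":-0.3,"delta_pos":[1,-3,60],"turn":0},{"grip":-0.3,"delta_pos":[1,-3,80],"turn":0},{"grip":-0.3,"delta_pos":[1,-3,92],"turn":0},{"grip":-0.3,"delta_pos":[1,-3,96],"turn":0},{"grip":-0.3,"delta_pos":[1,-3,96],"turn":0},{"grip":-0.3,"delta_pos":[1,-3,96],"turn":0}]'; python3 -m inch '[{"grip":-0.3,"delta_pos":[-3,0,0],"turn":0},{"grip":-0.3,"delta_pos":[-6,0,0],"turn":0},{"grip":-0.3,"delta_pos":[-9,0,0],"turn":0},{"grip":-0.3,"delta_pos":[-12,0,0],"turn":0},{"grip":-0.3,"delta_pos":[-12,0,0],"turn":0}]'; python3 -m inch '[{"grip":-0.3,"delta_pos":[-2,0,0],"turn":0},{"grip":-0.3,"delta_pos":[-4,0,0],"turn":0},{"grip":-0.3,"delta_pos":[-4,0,0],"turn":0}]';python3 -c "
from h import *
plan((.5024,.164,.069,30))"
```

```text
time: 12.77
tool_pos: [0.5234, 0.176, 0.0709]
ee_rot: [179.9, -0.1, 30.3]
wrist_force: [-0.8, 0.2, -0.3]
grip_width: 0.0397
grasp_force: 8.0
time: 13.18
tool_pos: [0.5112, 0.1697, 0.0697]
ee_rot: [180.0, 0.0, 30.3]
wrist_force: [-0.3, -0.7, -1.0]
grip_width: 0.04
grasp_force: 8.0
time: 13.43
tool_pos: [0.5082, 0.1678, 0.0695]
ee_rot: [180.0, -0.0, 30.3]
wrist_force: [1.1, 0.2, -0.1]
grip_width: 0.0396
grasp_force: 8.0
t 13.43 tcp [0.5082 0.1678 0.0695] rpy [ 1.7999e+02 -2.0000e-02  3.0270e+01] F [ 1.15  0.19 -0.1 ] j6 65.3 grip 0.0396 8.0
(0.5024, 0.164, 0.069, 30) -> [-7.   0.4  0.5] turn 0.3
```

```bash
python3 -m inch '[{"grip":-0.3,"delta_pos":[-2,0,0],"turn":0},{"grip":-0.3,"delta_pos":[-4,0,0],"turn":0},{"grip":-0.3,"delta_pos":[-4,0,0],"turn":0}]'; python3 -m inch '[{"grip":-0.3,"delta_pos":[-1,0,0],"turn":0},{"grip":-0.3,"delta_pos":[-3,0,0],"turn":0},{"grip":-0.3,"delta_pos":[-3,0,0],"turn":0}]'; python3 - <<'E'
from h import *
from station import *
plan((.5024,.164,.069,30))
W=capture("wrist");f=W["frame"];S=capture("side")["frame"];w=np.load("w7.npz")
np.savez("w8.npz",V=W["view"],K=W["mtx"],f=f,s=S)
K,V=W["mtx"],W["view"]
g=observe()["tool_pos"]; q=K@(V[:3,:3]@g+V[:3,3]);print("tcp px",q[:2]/q[2])
c=lambda f,x,y,w,h,W,H:cv2.resize(f[y:y+h,x:x+w],(W,H),interpolation=cv2.INTER_CUBIC)
m=np.vstack([np.hstack([c(f,180,190,200,150,400,300),c(S,250,170,80,60,400,300)]),np.hstack([c(w["f"],235,20,120,90,400,300),c(w["s"],330,255,80,60,400,300)])])
cv2.imwrite("pics/m9.png",m)
E
```

```text
time: 13.68
tool_pos: [0.506, 0.1661, 0.0702]
ee_rot: [179.9, -0.2, 30.3]
wrist_force: [4.1, 2.1, 1.3]
grip_width: 0.0397
grasp_force: 8.0
time: 13.93
tool_pos: [0.504, 0.1646, 0.0705]
ee_rot: [179.9, -0.2, 30.3]
wrist_force: [6.1, 2.4, 2.8]
grip_width: 0.0394
grasp_force: 8.0
t 13.93 tcp [0.504  0.1646 0.0705] rpy [179.91  -0.22  30.27] F [6.08 2.38 2.85] j6 65.0 grip 0.0394 8.0
(0.5024, 0.164, 0.069, 30) -> [-1.7 -0.3  1.5] turn 0.3
tcp px [278.70835065 293.09217145]
```

View pics/m9.png

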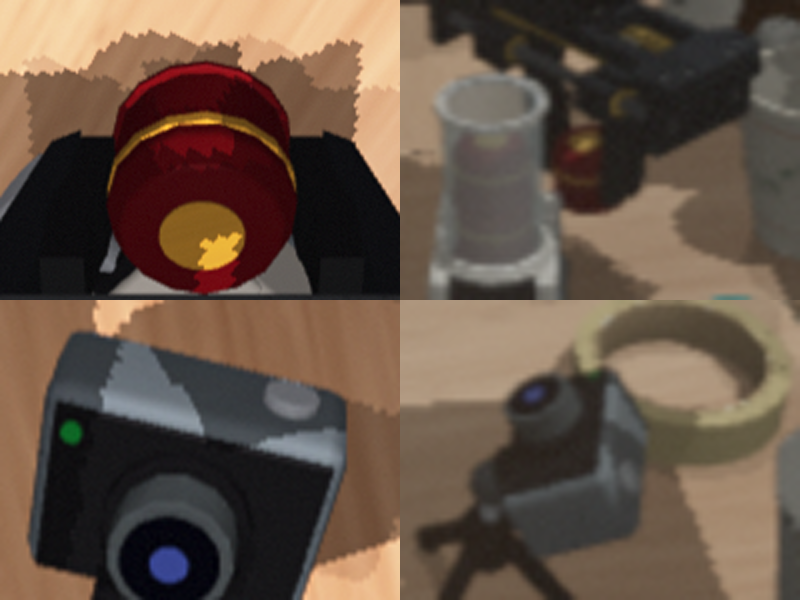

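The top-left wrist crop shows the brass disc at (202,236) and the far rim edge at (200,62), so the capsule has tilted only a little so far. The bottom-left crop shows the camera barrel and glass at (170,566), the front top edge from (55,400) to (335,465), and the back top edge from (75,333) to (345,398).

```bash
cat > tilt.py <<'E'
from h import *
w6=np.load("w7.npz");K=w6["K"]
# camera in tool frame, from w7 (pose at t=10.75)
T=np.eye(4);T[:3,:3]=R.from_euler("xyz",[180,0,-14.57],degrees=True).as_matrix();T[:3,3]=[.4722,-.1959,.2556]
VT=w6["V"]@T      # tool -> camera
def px(p):
    q=(K@(VT[:3,:3]@np.asarray(p,float).T+VT[:3,3:4]));return (q[:2]/q[2]).T
a=np.linspace(0,2*np.pi,181)
def cap(th,h,r,zo=.0265,xo=0,hp=.0285):
    "capsule circle at height h above the foil in tool frame, tilted th about the tool y line through the grasp point (closed end to -x)"
    c,s=np.cos(th),np.sin(th);gz=zo-hp
    u=r*np.cos(a)+0; y=r*np.sin(a); v=h-hp  # v up along the axis
    return np.c_[xo+u*c-v*s, y, gz-(v*c+u*s)]
def rows(th,**k):
    rim=min(px(cap(th,h,.0215,**k))[:,1].min() for h in(0,.0025)); return rim,px(cap(th,.034,1e-6,**k))[0]
def measure(f):
    hsv=cv2.cvtColor(f,cv2.COLOR_BGR2HSV).astype(int);h,s,v=hsv[...,0],hsv[...,1],hsv[...,2]
    red=((h<6)|(h>172))&(s>150)&(v>25);red[:190]=0;red[345:]=0;red[:,:225]=0;red[:,335:]=0
    ys,xs=np.nonzero(red[:,272:292]);br=(h>14)&(h<30)&(s>120)&(v>70);br[:275]=0;br[335:]=0;br[:,:240]=0;br[:,320:]=0
    y2,x2=np.nonzero(br);return ys.min(),(x2.mean(),y2.mean()),(y2.min(),y2.max()),br.sum()
E
python3 - <<'E'
from tilt import *
for n in("w7.npz","w8.npz"): print(n,measure(np.load(n)["f"]))
for d in(0,5,10,15,20,25,30,35): print(d,*[np.round(x,1) for x in rows(np.radians(d))])
E
```

```text
w7.npz (np.int64(227), (np.float64(280.45714285714286), np.float64(306.24444444444447)), (np.int64(288), np.int64(325)), np.int64(1260))
w8.npz (np.int64(221), (np.float64(280.51961639058413), np.float64(307.4411508282476)), (np.int64(291), np.int64(324)), np.int64(1147))
0 224.0 [277.5 305.1]
5 220.7 [277.5 306.2]
10 217.8 [277.5 307.1]
15 215.3 [277.5 308. ]
20 213.4 [277.5 308.7]
25 212.0 [277.5 309.4]
30 211.2 [277.5 310. ]
35 211.0 [277.5 310.5]
```

```bash
python3 -m inch '[{"grip":-0.3,"delta_pos":[-2,0,0],"turn":0},{"grip":-0.3,"delta_pos":[-4,0,0],"turn":0},{"grip":-0.3,"delta_pos":[-4,0,0],"turn":0}]'; cat >> tilt.py <<'E'
def ring(f):
    hsv=cv2.cvtColor(f,cv2.COLOR_BGR2HSV).astype(int);h,s,v=hsv[...,0],hsv[...,1],hsv[...,2]
    br=(h>12)&(h<32)&(s>110)&(v>60); y=np.nonzero(br[225:285,276:288])[0]+225; return np.median(y)
E
python3 - <<'E'
from tilt import *
from station import *
plan()
f=capture("wrist")["frame"];np.save("w9.npy",f);print(measure(f))
r0=ring(np.load("w7.npz")["f"]);print("ring",r0,ring(np.load("w8.npz")["f"]),ring(f))
rr=lambda th,h:px(cap(th,h,.0203))[:,1].min()
h0=min(np.arange(.005,.03,.0005),key=lambda h:abs(rr(0,h)-r0));print("h ring",h0)
for d in range(0,41,5):
    t=np.radians(d);e=px(cap(t,.034,.0085));print(d,round(rr(t,h0),1),"disc rows",e[:,1].min().round(1),e[:,1].max().round(1),round(np.ptp(e[:,1])/np.ptp(e[:,0]),3))
for n in("w7.npz","w8.npz"):print(measure(np.load(n)["f"])[2:])
E
```

```text
time: 14.28
tool_pos: [0.5012, 0.1627, 0.0709]
ee_rot: [179.9, -0.3, 30.3]
wrist_force: [6.4, 2.8, 3.9]
grip_width: 0.0396
grasp_force: 8.0
t 14.28 tcp [0.5012 0.1627 0.0709] rpy [179.88  -0.31  30.27] F [6.42 2.79 3.91] j6 64.8 grip 0.0396 8.0
(np.int64(216), (np.float64(280.56412639405204), np.float64(306.68587360594796)), (np.int64(291), np.int64(322)), np.int64(1076))
ring 248.0 249.0 248.0
h ring 0.023999999999999983
0 247.9 disc rows 286.4 323.2 0.863
5 249.1 disc rows 288.5 323.0 0.809
10 250.7 disc rows 290.7 322.6 0.748
15 252.7 disc rows 293.0 322.0 0.681
20 255.1 disc rows 295.3 321.2 0.608
25 257.9 disc rows 297.7 320.2 0.531
30 261.1 disc rows 300.1 319.1 0.45
35 264.6 disc rows 302.4 317.8 0.365
40 268.6 disc rows 304.7 316.4 0.278
((np.int64(288), np.int64(325)), np.int64(1260))
((np.int64(291), np.int64(324)), np.int64(1147))
```

The capsule is sliding as much as it rotates: tilt is about 10° for 8 mm of travel, because the lever is short. I'll back off and use the long lever instead: set the underside of the rim on the cover's corner and move down and outward, which tilts it the other way.

```bash
python3 -m inch '[{"grip":-0.3,"delta_pos":[8,0,0],"turn":0},{"grip":-0.3,"delta_pos":[15,0,-5],"turn":0},{"grip":-0.3,"delta_pos":[15,0,-20],"turn":0},{"grip":-0.3,"delta_pos":[12,0,-24],"turn":0},{"grip":-0.3,"delta_pos":[6,0,-24],"turn":0},{"grip":-0.3,"delta_pos":[0.5,0,-24],"turn":0},{"grip":-0.3,"delta_pos":[0.5,0,-19],"turn":0},{"grip":-0.3,"delta_pos":[0.5,0,-15],"turn":0},{"grip":-0.3,"delta_pos":[0.5,0,-15],"turn":0}]' 6; python3 - <<'E'
from tilt import *
from station import *
plan((.492+.0105*.866,.158+.00525,.0815,30),(.492+.0155*.866,.158+.00775,.0785,30),(.492+.02*.866,.168,.0746,30))
f=capture("wrist")["frame"];print(measure(f),ring(f))
E
```

```text
time: 15.08
tool_pos: [0.498, 0.1623, 0.0828]
ee_rot: [-179.9, 0.1, 30.3]
wrist_force: [-0.3, -0.3, 0.4]
grip_width: 0.0397
grasp_force: 6.0
t 15.08 tcp [0.498  0.1623 0.0828] rpy [-1.7993e+02  1.4000e-01  3.0260e+01] F [-0.3  -0.29  0.35] j6 64.8 grip 0.0397 6.0
(0.501093, 0.16325, 0.0815, 30) -> [3.2 0.8 1.3] turn 0.3
(0.505423, 0.16575, 0.0785, 30) -> [8.2 0.8 4.3] turn 0.3
(0.50932, 0.168, 0.0746, 30) -> [12.7  0.8  8.2] turn 0.3
(np.int64(216), (np.float64(280.5401662049861), np.float64(306.57710064635273)), (np.int64(291), np.int64(322)), np.int64(1083)) 248.0
```

```bash
python3 -m inch '[{"grip":-0.3,"delta_pos":[3,0.5,1.5],"turn":0},{"grip":-0.3,"delta_pos":[5.5,0.5,3],"turn":0},{"grip":-0.3,"delta_pos":[8,0.5,4.5],"turn":0},{"grip":-0.3,"delta_pos":[8,0.5,4.5],"turn":0}]';python3 -m inch '[{"grip":-0.3,"delta_pos":[2.5,0,2],"turn":0},{"grip":-0.3,"delta_pos":[4.5,0,4],"turn":0},{"grip":-0.3,"delta_pos":[4.5,0,4],"turn":0}]'; python3 - <<'E'
from tilt import *
from station import *
plan((.492+.02*.866,.168,.0746,30))
f=capture("wrist")["frame"];print(measure(f),ring(f))
E
```

```text
time: 15.47
tool_pos: [0.5069, 0.1664, 0.0797]
ee_rot: [180.0, -0.0, 30.3]
wrist_force: [0.0, 0.2, -0.2]
grip_width: 0.0394
grasp_force: 6.0
time: 15.72
tool_pos: [0.5104, 0.1686, 0.0755]
ee_rot: [-180.0, 0.0, 30.3]
wrist_force: [0.4, 0.4, 0.2]
grip_width: 0.0396
grasp_force: 6.0
t 15.72 tcp [0.5104 0.1686 0.0755] rpy [-1.7999e+02  1.0000e-02  3.0280e+01] F [0.4  0.37 0.21] j6 65.3 grip 0.0396 6.0
(0.50932, 0.168, 0.0746, 30) -> [-1.3 -0.   0.9] turn 0.3
(np.int64(216), (np.float64(280.57116451016634), np.float64(306.59981515711644)), (np.int64(291), np.int64(322)), np.int64(1082)) 248.0
```

```bash
python3 -m inch '[{"grip":-0.3,"delta_pos":[3,0,-5],"turn":0},{"grip":-0.3,"delta_pos":[3,0,-14],"turn":0},{"grip":-0.3,"delta_pos":[-5,0,-14],"turn":0},{"grip":-0.3,"delta_pos":[-12,0,-13],"turn":0},{"grip":-0.3,"delta_pos":[-12,0,-13],"turn":0},{"grip":-0.3,"delta_pos":[-12,0,-10],"turn":0},{"grip":-0.3,"delta_pos":[-12,0,-7],"turn":0},{"grip":-0.3,"delta_pos":[-12,0,-5],"turn":0},{"grip":-0.3,"delta_pos":[-12,0,-4],"turn":0}]'; python3 - <<'E'
from tilt import *
from station import *
plan((.492+.009*.866,.1625,.08,30))
f=capture("wrist")["frame"];print(measure(f),ring(f))
E
```

```text
time: 16.52
tool_pos: [0.5005, 0.1626, 0.0799]
ee_rot: [180.0, -0.1, 30.3]
wrist_force: [1.7, 1.6, 3.0]
grip_width: 0.0395
grasp_force: 6.0
t 16.52 tcp [0.5005 0.1626 0.0799] rpy [ 1.7999e+02 -6.0000e-02  3.0270e+01] F [1.67 1.6  3.01] j6 64.8 grip 0.0395 6.0
(0.499794, 0.1625, 0.08, 30) -> [-0.7 -0.3 -0.1] turn 0.3
(np.int64(217), (np.float64(280.67786391042205), np.float64(304.75710594315245)), (np.int64(288), np.int64(322)), np.int64(1161)) 245.0
```

```bash
python3 -m inch '[{"grip":-0.3,"delta_pos":[1,0,2],"turn":0},{"grip":-0.3,"delta_pos":[2.5,0,4],"turn":0},{"grip":-0.3,"delta_pos":[4.5,0,6],"turn":0},{"grip":-0.3,"delta_pos":[6.5,0,8],"turn":0},{"grip":-0.3,"delta_pos":[6.5,0,8],"turn":0}]'; python3 - <<'E'
from tilt import *
from station import *
plan()
f=capture("wrist")["frame"];print(measure(f),ring(f))
for d in range(-40,1,5):
    t=np.radians(d);e=px(cap(t,.034,.0085));print(d,*[np.round(x,1) for x in rows(t)],"disc",e[:,1].min().round(1),e[:,1].max().round(1),round(np.ptp(e[:,1])*np.ptp(e[:,0])*np.pi/4),"ring",px(cap(t,.024,.0203))[:,1].min().round(1))
E
```

```text
time: 16.98
tool_pos: [0.5053, 0.1658, 0.0712]
ee_rot: [-180.0, 0.1, 30.3]
wrist_force: [0.7, 0.3, 1.3]
grip_width: 0.0396
grasp_force: 6.0
t 16.98 tcp [0.5053 0.1658 0.0712] rpy [-1.7998e+02  6.0000e-02  3.0280e+01] F [0.66 0.25 1.26] j6 65.1 grip 0.0396 6.0
(np.int64(223), (np.float64(280.4711267605634), np.float64(292.78521126760563)), (np.int64(275), np.int64(313)), np.int64(1420)) 275.0
-40 260.7 [277.5 295.6] disc 274.3 317.9 1462 ring 252.2
-35 255.5 [277.5 296.9] disc 275.2 319.3 1478 ring 250.5
-30 250.4 [277.5 298.1] disc 276.3 320.4 1482 ring 249.1
-25 245.7 [277.5 299.4] disc 277.6 321.4 1472 ring 248.0
-20 240.8 [277.5 300.6] disc 279.1 322.2 1450 ring 247.2
-15 236.1 [277.5 301.8] disc 280.7 322.8 1415 ring 246.8
-10 231.8 [277.5 303. ] disc 282.4 323.1 1367 ring 246.8
-5 227.7 [277.5 304.1] disc 284.3 323.3 1308 ring 247.2
0 224.0 [277.5 305.1] disc 286.4 323.2 1238 ring 247.9
```

```bash
cat >> tilt.py <<'E'
from scipy.optimize import least_squares
def feats(f):
    hsv=cv2.cvtColor(f,cv2.COLOR_BGR2HSV).astype(int);h,s,v=hsv[...,0],hsv[...,1],hsv[...,2]
    br=((h>12)&(h<32)&(s>110)&(v>55)).astype(np.uint8);br[:200]=0;br[340:]=0;br[:,:225]=0;br[:,335:]=0
    n,lab,st,ce=cv2.connectedComponentsWithStats(br); 
    i=min((j for j in range(1,n) if st[j,4]>500),key=lambda j:abs(ce[j][0]-281)+abs(ce[j][1]-300)/3)
    x,y,w,hh,_=st[i]; red=((h<6)|(h>172))&(s>140)&(v>25)
    rim=np.nonzero(red[190:345,274:288].all(1))[0].min()+190
    m=br.copy();m[lab==i]=0; rr=np.nonzero(m[rim:y-2,276:288])[0]+rim
    return np.array([y,y+hh-1,w,rim,np.median(rr) if len(rr)>10 else np.nan])
def pred(q):
    th,xo,zo=q; k=dict(xo=xo,zo=.0265+zo)
    e=px(cap(th,.034,.0085,**k)); return np.array([e[:,1].min(),e[:,1].max(),np.ptp(e[:,0]),rows(th,**k)[0],px(cap(th,.024,.0203,**k))[:,1].min()])
bias=feats(w6["f"])-pred([0,0,0])
def pose(f):
    F=feats(f);t=F-bias; ok=~np.isnan(t)
    s=least_squares(lambda q:(pred(q)-t)[ok],[0,0,0],x_scale=[.1,.005,.005],loss="soft_l1")
    return "closed end to -x by %.1f deg, slid x %.1f mm, z(down) %.1f mm"%(np.degrees(s.x[0]),s.x[1]*1e3,s.x[2]*1e3),F,s.fun.round(1)
E
python3 - <<'E'
from tilt import *
from station import *
print(bias);f=capture("wrist")["frame"];np.save("w10.npy",f)
for g in(np.load("w8.npz")["f"],np.load("w9.npy"),f): print(pose(g))
E
```

```text
[ 1.63861875  1.75670804 -0.72319415  3.997329    0.07470299]
('closed end to -x by 8.1 deg, slid x 0.6 mm, z(down) -0.5 mm', array([291., 324.,  42., 222., 249.]), array([-0.2,  0. ,  0.1, -0. ,  0.2]))
('closed end to -x by 12.6 deg, slid x 2.2 mm, z(down) -1.6 mm', array([291., 322.,  42., 217., 248.]), array([-0.3, -0.1,  0.5,  0. ,  0.4]))
('closed end to -x by -10.5 deg, slid x 7.0 mm, z(down) -2.1 mm', array([270., 313.,  44., 224., 235.]), array([ 0.6,  0.1, -0.6,  0.2, -1.6]))
```

```bash
python3 -m inch '[{"grip":-0.3,"delta_pos":[0,0,2],"turn":0},{"grip":-0.3,"delta_pos":[0.5,0,4],"turn":0},{"grip":-0.3,"delta_pos":[0.5,0,4],"turn":0}]'; python3 - <<'E'
from tilt import *
from station import *
plan()
f=capture("wrist")["frame"];np.save("w11.npy",f);print(pose(f))
E
```

```text
time: 17.33
tool_pos: [0.506, 0.166, 0.0677]
ee_rot: [-180.0, -0.0, 30.3]
wrist_force: [0.4, 0.9, 2.3]
grip_width: 0.0398
grasp_force: 6.0
t 17.33 tcp [0.506  0.166  0.0677] rpy [-1.800e+02 -1.000e-02  3.027e+01] F [0.37 0.94 2.25] j6 65.1 grip 0.0398 6.01
('closed end to -x by -18.5 deg, slid x 8.7 mm, z(down) -1.9 mm', array([263., 308.,  44., 228., 232.]), array([ 0.7,  0. , -0.5,  0.3, -2.1]))
```

```bash
python3 -m inch '[{"grip":-0.3,"delta_pos":[0,0,1.5],"turn":0},{"grip":-0.3,"delta_pos":[0.5,0,3],"turn":0},{"grip":-0.3,"delta_pos":[0.5,0,3],"turn":0}]'; python3 - <<'E'
from tilt import *
from station import *
plan()
f=capture("wrist")["frame"];np.save("w12.npy",f);print(pose(f))
w=np.load("w7.npz");CAM["wrist"]=(w["K"],w["V"][:3])
p=np.array([.5441,-.2196,.1305])
for e in(50,54,58,62,66):
    for az in(154,):
        a,b=np.radians([az,e]);d=np.array([np.cos(b)*np.cos(a),np.cos(b)*np.sin(a),np.sin(b)])
        q=[proj("side",p-.05*d)-proj("side",p-.02*d),proj("wrist",p-.022*d)-proj("wrist",p)]
        print(e,"side angle",np.degrees(np.arctan2(q[0][0],q[0][1])).round(1),"wrist 22mm",q[1].round(1))
C=-w["V"][:3,:3].T@w["V"][:3,3];r=C-p;print("ray el az",np.degrees(np.arcsin(r[2]/np.linalg.norm(r))),np.degrees(np.arctan2(r[1],r[0])),np.linalg.norm(r))
E
```

```text
time: 17.63
tool_pos: [0.5064, 0.1662, 0.0648]
ee_rot: [180.0, 0.0, 30.3]
wrist_force: [1.1, 0.7, 0.7]
grip_width: 0.0398
grasp_force: 6.4
t 17.63 tcp [0.5064 0.1662 0.0648] rpy [180.     0.    30.28] F [1.1  0.74 0.67] j6 65.1 grip 0.0398 6.38
('closed end to -x by -26.2 deg, slid x 10.8 mm, z(down) -2.2 mm', array([257., 302.,  44., 232.,  nan]), array([-0.2,  0.2, -0.2, -0. ]))
50 side angle 40.8 wrist 22mm [  3.7 -20.7]
54 side angle 36.8 wrist 22mm [  3.3 -18.9]
58 side angle 32.6 wrist 22mm [  2.9 -17.1]
62 side angle 28.3 wrist 22mm [  2.5 -15.2]
66 side angle 23.7 wrist 22mm [  2.1 -13.2]
ray el az 88.45343183888302 17.865002147267806 0.25463550290619275
```

```bash
python3 -m inch '[{"grip":-0.3,"delta_pos":[0,0,1],"turn":0},{"grip":-0.3,"delta_pos":[0.5,0,2],"turn":0},{"grip":-0.3,"delta_pos":[0.5,0,2],"turn":0}]'; python3 - <<'E'
from tilt import *
from station import *
plan()
f=capture("wrist")["frame"];np.save("w13.npy",f);print(pose(f))
E
```

```text
time: 17.93
tool_pos: [0.5069, 0.1665, 0.0628]
ee_rot: [180.0, -0.0, 30.3]
wrist_force: [1.3, 0.7, 1.8]
grip_width: 0.04
grasp_force: 6.6
t 17.93 tcp [0.5069 0.1665 0.0628] rpy [ 1.7999e+02 -1.0000e-02  3.0280e+01] F [1.28 0.74 1.77] j6 65.2 grip 0.04 6.63
('closed end to -x by -26.3 deg, slid x 12.6 mm, z(down) -2.7 mm', array([253., 299.,  44., 229.,  nan]), array([ 0.1, -0.1,  0.1,  0. ]))
```

Tilt is about 26° but the capsule has slid some 7 mm toward tool +x. I'll turn the tool round and press the other side of the capsule on the same corner, just below its pivot. That slides it back and adds a few degrees.

```bash
python3 -m inch '[{"grip":-0.3,"delta_pos":[3,0,-10],"turn":0},{"grip":-0.3,"delta_pos":[15,0,-30],"turn":-7},{"grip":-0.3,"delta_pos":[25,0,-50],"turn":-14},{"grip":-0.3,"delta_pos":[25,0,-55],"turn":-21},{"grip":-0.3,"delta_pos":[25,0,-55],"turn":-28},{"grip":-0.3,"delta_pos":[25,0,-55],"turn":-35},{"grip":-0.3,"delta_pos":[25,0,-55],"turn":-42},{"grip":-0.3,"delta_pos":[25,0,-55],"turn":-49},{"grip":-0.3,"delta_pos":[25,0,-55],"turn":-56},{"grip":-0.3,"delta_pos":[25,0,-55],"turn":-63}]'>/dev/null; python3 -m inch '[{"grip":-0.3,"delta_pos":[0,0,0],"turn":-7},{"grip":-0.3,"delta_pos":[0,0,0],"turn":-14},{"grip":-0.3,"delta_pos":[0,0,0],"turn":-21},{"grip":-0.3,"delta_pos":[0,0,0],"turn":-28},{"grip":-0.3,"delta_pos":[0,0,0],"turn":-35},{"grip":-0.3,"delta_pos":[0,0,0],"turn":-42},{"grip":-0.3,"delta_pos":[0,0,0],"turn":-49},{"grip":-0.3,"delta_pos":[0,0,0],"turn":-56},{"grip":-0.3,"delta_pos":[0,0,0],"turn":-63},{"grip":-0.3,"delta_pos":[0,0,0],"turn":-70}]'>/dev/null; python3 -m inch '[{"grip":-0.3,"delta_pos":[0,0,0],"turn":-7},{"grip":-0.3,"delta_pos":[0,0,0],"turn":-14},{"grip":-0.3,"delta_pos":[0,0,0],"turn":-21},{"grip":-0.3,"delta_pos":[0,0,0],"turn":-28},{"grip":-0.3,"delta_pos":[0,0,0],"turn":-35},{"grip":-0.3,"delta_pos":[0,0,0],"turn":-42},{"grip":-0.3,"delta_pos":[0,0,0],"turn":-47},{"grip":-0.3,"delta_pos":[0,0,0],"turn":-47},{"grip":-0.3,"delta_pos":[0,0,0],"turn":-47}]'; python3 - <<'E'
from tilt import *
from station import *
c=np.array([.492,.158]);u=np.array([np.cos(np.pi/6),.5])
plan(*[(*(c+u*s),z,-150) for s,z in((.040,.11),(.030,.063),(.020,.063))])
f=capture("wrist")["frame"];np.save("w14.npy",f);print(pose(f))
E
```

```text
time: 20.4
tool_pos: [0.5283, 0.1791, 0.1181]
ee_rot: [180.0, -0.0, -149.9]
wrist_force: [-0.6, -0.3, -0.8]
grip_width: 0.0401
grasp_force: 6.3
t 20.4 tcp [0.5283 0.1791 0.1181] rpy [ 1.7999e+02 -2.0000e-02 -1.4988e+02] F [-0.62 -0.3  -0.78] j6 -113.6 grip 0.0401 6.34
(np.float64(0.5266410161513775), np.float64(0.178), 0.11, -150) -> [ 2.  -0.1  8.1] turn 0.1
(np.float64(0.5179807621135332), np.float64(0.173), 0.063, -150) -> [12.  -0.1 55.1] turn 0.1
(np.float64(0.5093205080756887), np.float64(0.168), 0.063, -150) -> [22.  -0.1 55.1] turn 0.1
('closed end to -x by -25.7 deg, slid x 12.0 mm, z(down) -1.8 mm', array([254., 299.,  44., 229.,  nan]), array([-0.2,  0.2, -0.2, -0. ]))
```

```bash
python3 -m inch '[{"grip":-0.3,"delta_pos":[4,0,20],"turn":0},{"grip":-0.3,"delta_pos":[6,0,40],"turn":0},{"grip":-0.3,"delta_pos":[6,0,52],"turn":0},{"grip":-0.3,"delta_pos":[6,0,55],"turn":0},{"grip":-0.3,"delta_pos":[10,0,55],"turn":0},{"grip":-0.3,"delta_pos":[14,0,55],"turn":0},{"grip":-0.3,"delta_pos":[17,0,55],"turn":0},{"grip":-0.3,"delta_pos":[20,0,55],"turn":0},{"grip":-0.3,"delta_pos":[20,0,55],"turn":0}]'; python3 - <<'E'
from tilt import *
from station import *
plan()
f=capture("wrist")["frame"];np.save("w14.npy",f);print(pose(f))
E
```

```text
time: 21.2
tool_pos: [0.5116, 0.1689, 0.0639]
ee_rot: [-180.0, 0.1, -149.7]
wrist_force: [-0.4, 0.2, -0.9]
grip_width: 0.04
grasp_force: 6.3
t 21.2 tcp [0.5116 0.1689 0.0639] rpy [-1.7995e+02  1.2000e-01 -1.4975e+02] F [-0.43  0.21 -0.87] j6 -114.6 grip 0.04 6.3
('closed end to -x by -30.7 deg, slid x 11.6 mm, z(down) -2.0 mm', array([254., 299.,  44., 235.,  nan]), array([-0.2,  0.2, -0.2,  0. ]))
```

```bash
python3 -m inch '[{"grip":-0.3,"delta_pos":[2,0,0],"turn":0},{"grip":-0.3,"delta_pos":[4,0,0],"turn":0},{"grip":-0.3,"delta_pos":[4,0,0],"turn":0}]';  python3 - <<'E'
from tilt import *
from station import *
plan()
f=capture("wrist")["frame"];np.save("w15.npy",f);print(pose(f))
E
python3 -m inch '[{"grip":-0.3,"delta_pos":[1.5,0,0],"turn":0},{"grip":-0.3,"delta_pos":[3,0,0],"turn":0},{"grip":-0.3,"delta_pos":[3,0,0],"turn":0}]';  python3 - <<'E'
from tilt import *
from station import *
plan()
f=capture("wrist")["frame"];np.save("w16.npy",f);print(pose(f))
E
```

```text
time: 21.5
tool_pos: [0.5101, 0.1675, 0.0644]
ee_rot: [-179.9, 0.3, -149.7]
wrist_force: [5.0, 3.5, 1.0]
grip_width: 0.0398
grasp_force: 6.1
t 21.5 tcp [0.5101 0.1675 0.0644] rpy [-179.9     0.34 -149.75] F [4.95 3.52 1.02] j6 -114.8 grip 0.0398 6.08
('closed end to -x by -40.2 deg, slid x 11.6 mm, z(down) -5.2 mm', array([256., 301.,  45., 248.,  nan]), array([-0.3,  0.3, -0.3,  0. ]))
time: 21.8
tool_pos: [0.5084, 0.1659, 0.0647]
ee_rot: [-179.8, 0.4, -149.7]
wrist_force: [7.4, 2.8, -0.1]
grip_width: 0.0398
grasp_force: 6.1
t 21.8 tcp [0.5084 0.1659 0.0647] rpy [-179.83    0.42 -149.74] F [ 7.44  2.83 -0.06] j6 -114.9 grip 0.0398 6.06
('closed end to -x by -76.5 deg, slid x 8.4 mm, z(down) -11.9 mm', array([260., 305.,  45., 306.,  nan]), array([10.7, -0.8,  0.9, -0.4]))
```

```bash
python3 - <<'E'
from tilt import *
for n in("w13","w14","w15","w16"):
    f=np.load(n+".npy");g=cv2.cvtColor(f,cv2.COLOR_BGR2HSV)
    print(n,[ (r,*np.median(g[r,276:286],axis=0).astype(int).tolist()) for r in range(214,262,3)])
E
```

```text
w13 [(214, 12, 113, 170), (217, 12, 117, 153), (220, 12, 116, 130), (223, 12, 115, 120), (226, 15, 142, 155), (229, 1, 212, 53), (232, 177, 227, 54), (235, 178, 228, 121), (238, 177, 225, 140), (241, 177, 226, 140), (244, 178, 225, 138), (247, 178, 226, 138), (250, 178, 226, 138), (253, 12, 201, 201), (256, 23, 185, 249), (259, 24, 184, 250)]
w14 [(214, 120, 2, 245), (217, 15, 10, 162), (220, 14, 23, 157), (223, 18, 2, 253), (226, 30, 1, 253), (229, 19, 4, 253), (232, 15, 55, 137), (235, 177, 224, 65), (238, 177, 204, 80), (241, 178, 205, 80), (244, 178, 207, 80), (247, 177, 207, 79), (250, 177, 209, 77), (253, 1, 193, 80), (256, 19, 194, 177), (259, 19, 196, 181)]
w15 [(214, 82, 2, 215), (217, 127, 2, 248), (220, 120, 1, 248), (223, 127, 2, 246), (226, 120, 2, 245), (229, 120, 3, 230), (232, 15, 22, 143), (235, 16, 6, 252), (238, 30, 1, 253), (241, 16, 4, 253), (244, 16, 30, 220), (247, 178, 207, 80), (250, 178, 201, 80), (253, 178, 204, 80), (256, 15, 194, 139), (259, 19, 195, 180)]
w16 [(214, 30, 8, 140), (217, 37, 7, 141), (220, 30, 8, 155), (223, 30, 7, 142), (226, 30, 5, 152), (229, 112, 2, 246), (232, 4, 3, 244), (235, 159, 6, 235), (238, 120, 2, 245), (241, 120, 2, 245), (244, 14, 18, 144), (247, 15, 20, 204), (250, 30, 1, 254), (253, 20, 2, 253), (256, 15, 8, 249), (259, 3, 190, 90)]
```

```bash
python3 -m inch '[{"grip":-0.3,"delta_pos":[-10,0,0],"turn":0},{"grip":-0.3,"delta_pos":[-30,0,-10],"turn":0},{"grip":-0.3,"delta_pos":[-50,0,-40],"turn":0},{"grip":-0.3,"delta_pos":[-60,0,-70],"turn":0},{"grip":-0.3,"delta_pos":[-60,0,-90],"turn":0},{"grip":-0.3,"delta_pos":[-60,0,-90],"turn":0}]';  python3 - <<'E'
from tilt import *
from station import *
plan()
f=capture("wrist")["frame"];np.save("w17.npy",f);print(pose(f));g=cv2.cvtColor(f,cv2.COLOR_BGR2HSV)
print([ (r,*np.median(g[r,276:286],axis=0).astype(int).tolist()) for r in range(214,290,4)])
E
```

```text
time: 22.35
tool_pos: [0.5602, 0.1964, 0.1581]
ee_rot: [-179.8, 0.4, -149.7]
wrist_force: [0.8, -0.2, 0.3]
grip_width: 0.04
grasp_force: 6.0
t 22.35 tcp [0.5602 0.1964 0.1581] rpy [-179.81    0.43 -149.69] F [ 0.77 -0.19  0.27] j6 -112.4 grip 0.04 6.05
('closed end to -x by -27.2 deg, slid x 10.6 mm, z(down) -4.2 mm', array([260., 305.,  45., 235.,  nan]), array([-0.6,  0.6, -0.6, -0. ]))
[(214, 13, 103, 184), (218, 13, 104, 184), (222, 14, 104, 184), (226, 13, 103, 185), (230, 13, 100, 184), (234, 11, 192, 92), (238, 179, 221, 52), (242, 177, 211, 79), (246, 177, 205, 83), (250, 178, 204, 82), (254, 178, 206, 81), (258, 177, 210, 80), (262, 19, 195, 182), (266, 19, 194, 187), (270, 19, 193, 187), (274, 19, 193, 188), (278, 19, 194, 188), (282, 19, 194, 193), (286, 19, 193, 195)]
```

```bash
cat > sil.py <<'E'
from tilt import *
cols=np.arange(248,316,4)
def env(f):
    g=cv2.cvtColor(f,cv2.COLOR_BGR2HSV).astype(int);h,s,v=g[...,0],g[...,1],g[...,2]
    m=((((h<9)|(h>170))&(s>140)&(v>20))|((h>11)&(h<32)&(s>150)&(v>50))).astype(np.uint8)
    m=cv2.morphologyEx(m,cv2.MORPH_OPEN,np.ones((3,3)))
    out=[]
    for c in cols:   # go up from the disc's centre row until the run ends
        r=295
        while m[r-3:r,c].any() and r>195:r-=1
        out.append(r)
    F=feats(f); return np.array(out,float),F[:3]
def model(q,ru=.0215):
    th,xo,zo,yo=q;k=dict(xo=xo,zo=.0265+zo)
    E=np.full(len(cols),1e9)
    for h,r in((0,ru),(.0025,ru),(.0025,.02),(.014,.02),(.026,.02)):
        c=cap(th,h,r,**k);c[:,1]+=yo;p=px(c);p=p[np.argsort(p[:,0])]
        up=p[p[:,1]<=p[:,1].mean()];E=np.minimum(E,np.interp(cols,up[:,0],up[:,1],left=1e9,right=1e9))
    e=px(cap(th,.034,.0085,**k));return E,np.array([e[:,1].min(),e[:,1].max(),np.ptp(e[:,0])])
e0,d0=env(w6["f"])
# upright reference: find constant biases
y0=least_squares(lambda q:model([0,0,0,q[0]])[0]-e0-q[1],[0,0],x_scale=[1e-3,1]).x
be=e0-model([0,0,0,y0[0]])[0];bd=d0-model([0,0,0,0])[1]
def solve(f):
    e,d=env(f);b=np.median(be)
    r=lambda q:np.r_[(model(q)[0]-(e-b))/2,(model(q)[1]-(d-bd))]
    s=min((least_squares(r,[np.radians(t),.005,0,y0[0]],x_scale=[.1,.005,.005,.001],loss="soft_l1") for t in(-15,-35)),key=lambda s:s.cost)
    return np.degrees(s.x[0]).round(1),(s.x[1:]*1e3).round(1),round(s.cost,1),s.fun.round(1)
if __name__=="__main__":
    print("bias",be.round(1),bd.round(1),y0)
    for n in("w9","w10","w11","w12","w13","w17"): print(n,*solve(np.load(n+".npy")))
E
python3 sil.py
```

```text
bias [3.2 2.7 3.4 2.5 2.1 2.4 3.3 2.8 3.  2.9 3.4 3.6 2.4 1.8 2.8 3.2 3. ] [ 1.6  1.8 -0.7] [ 1.15171549e-03 -2.84939934e+00]
w9 12.6 [ 1.5 -0.6  1.2] 0.4 [ 0.4 -0.1 -0.3 -0.2  0.1  0.  -0.3 -0.1  0.3  0.4  0.1 -0.1 -0.1  0.1
 -0.   0.  -0.1  0.  -0.1  0.2]
w10 -11.7 [ 7.8 -3.3  1.2] 0.3 [-0.1  0.1 -0.3 -0.4  0.2  0.1  0.1 -0.2  0.2  0.3  0.  -0.   0.1 -0.1
 -0.  -0.2 -0.  -0.1  0.1 -0.2]
w11 -19.1 [ 9.2 -2.7  1. ] 4.8 [-0.2  0.1 -3.4 -0.5  0.1  0.5  0.   0.2  0.1  0.7  0.5  0.5  0.1  0.5
  0.1 -1.5 -1.2  0.1 -0.1 -0.2]
w12 -24.2 [10.9 -1.9  1.5] 2.4 [ 0.7 -0.5 -0.9 -0.   0.5  0.3 -0.2 -1.5  0.3  0.4  0.1 -0.5  0.1  0.4
  0.4 -0.8  0.1 -0.1  0.2 -0.3]
w13 -29.8 [12.3 -2.7  1.1] 1.8 [-0.5 -0.1  0.1  0.1  0.8 -0.3  0.3 -0.5  0.4  1.  -0.2  0.2 -0.8 -0.5
 -0.5  0.3  0.3  0.1 -0.1  0.1]
w17 -30.9 [10.2 -4.2  1.1] 1.6 [ 0.  -0.  -0.3 -0.8  0.4  0.3  0.4  0.1 -0.5 -0.4  0.3  0.2  0.3  0.6
 -0.4 -0.2 -0.2 -0.6  0.5 -0.7]
```

```bash
python3 -c "
from h import *
plan((.50,.10,.20,-150),(.4854,-.191,.252,154))"
```

```text
t 22.4 tcp [0.5585 0.196  0.1554] rpy [-179.89    0.25 -149.71] F [-0.66  0.21 -1.12] j6 -112.4 grip 0.0402 6.05
(0.5, 0.1, 0.2, -150) -> [ 99.  -53.4 -44.6] turn 0.3
(0.4854, -0.191, 0.252, 154) -> [ 258.4 -297.3  -96.6] turn 56.3
```

```bash
python3 -m inch '[{"grip":-0.3,"delta_pos":[22,-8,-12],"turn":3},{"grip":-0.3,"delta_pos":[46,-20,-26],"turn":7},{"grip":-0.3,"delta_pos":[70,-36,-38],"turn":13},{"grip":-0.3,"delta_pos":[92,-62,-48],"turn":19},{"grip":-0.3,"delta_pos":[110,-92,-58],"turn":25},{"grip":-0.3,"delta_pos":[130,-122,-68],"turn":31},{"grip":-0.3,"delta_pos":[152,-152,-76],"turn":37},{"grip":-0.3,"delta_pos":[175,-182,-84],"turn":43},{"grip":-0.3,"delta_pos":[198,-212,-92],"turn":49},{"grip":-0.3,"delta_pos":[218,-240,-97],"turn":55}]';python3 -c "
from h import *
plan((.4854,-.191,.252,154))"
```

```text
time: 23.23
tool_pos: [0.488, -0.1231, 0.2489]
ee_rot: [-180.0, -0.1, 154.9]
wrist_force: [1.8, 0.3, -0.6]
grip_width: 0.0397
grasp_force: 6.0
t 23.23 tcp [ 0.488  -0.1231  0.2489] rpy [-1.7999e+02 -1.3000e-01  1.5495e+02] F [ 1.83  0.31 -0.62] j6 -92.6 grip 0.0397 6.04
(0.4854, -0.191, 0.252, 154) -> [-26.4 -62.6  -3.1] turn 0.9
```

```bash
python3 -m inch '[{"grip":-0.3,"delta_pos":[-6,-16,-3],"turn":1},{"grip":-0.3,"delta_pos":[-12,-30,-3],"turn":1},{"grip":-0.3,"delta_pos":[-18,-43,-3],"turn":1},{"grip":-0.3,"delta_pos":[-23,-54,-3],"turn":1},{"grip":-0.3,"delta_pos":[-26,-61,-3],"turn":1},{"grip":-0.3,"delta_pos":[-26,-63,-3],"turn":1},{"grip":-0.3,"delta_pos":[-26,-63,-3],"turn":1},{"grip":-0.3,"delta_pos":[-26,-63,-3],"turn":1},{"grip":-0.3,"delta_pos":[-26,-63,-3],"turn":1}]';python3 - <<'E'
from sil import *
from station import *
plan((.4854,-.191,.252,154))
W=capture("wrist");f=W["frame"];S=capture("side");T=capture("top")
np.savez("w18.npz",f=f,s=S["frame"],t=T["frame"]);r=solve(f);print(*r)
s=observe();th=np.radians(r[0]);xo,zo=r[1][0]/1e3,r[1][1]/1e3
Rt=R.from_euler("xyz",[180,0,s["ee_rot"][2]],degrees=True)
Fo=Rt.apply([xo+.0285*np.sin(th),0,(zo-.002)+.0285*np.cos(th)])+s["tool_pos"]
n=Rt.apply([-np.sin(th),0,-np.cos(th)])
print("foil",Fo.round(4),"axis az el",np.degrees([np.arctan2(n[1],n[0]),np.arcsin(n[2])]).round(1))
L=np.array([.5441,-.2196,.1305]);v=Fo-L;print("dist",np.linalg.norm(v).round(4),"az el of line",np.degrees([np.arctan2(v[1],v[0]),np.arcsin(v[2]/np.linalg.norm(v))]).round(1))
c=lambda f,x,y,w,h,W,H:cv2.resize(f[y:y+h,x:x+w],(W,H),interpolation=cv2.INTER_CUBIC)
S=S["frame"].copy();
print("side px foil, lens, top",proj("side",Fo),proj("side",L),proj("side",Fo+.034*n))
big=c(S,310,170,90,135,400,600);m=np.hstack([big,np.vstack([c(f,180,190,200,150,400,300),c(T["frame"],330,120,93,70,400,300)])])
cv2.imwrite("pics/m10.png",m)
E
```

```text
time: 23.98
tool_pos: [0.487, -0.1888, 0.2528]
ee_rot: [180.0, -0.0, 154.3]
wrist_force: [0.1, 0.3, -0.2]
grip_width: 0.0397
grasp_force: 6.0
t 23.98 tcp [ 0.487  -0.1888  0.2528] rpy [ 1.7999e+02 -2.0000e-02  1.5433e+02] F [ 0.13  0.31 -0.2 ] j6 -98.6 grip 0.0397 6.05
(0.4854, -0.191, 0.252, 154) -> [ 0.4 -2.7  0.8] turn 0.3
-28.7 [ 9.4 -2.4  1. ] 1.6 [ 0.4 -0.1 -0.4 -0.9 -0.2  0.7  0.2 -0.  -0.6  0.5  0.7  0.1  0.2 -0.5
  0.1 -0.2 -0.1 -0.2  0.2 -0.3]
foil [ 0.4909 -0.1908  0.2324] axis az el [154.3  61.3]
dist 0.1185 az el of line [151.6  59.3]
side px foil, lens, top [326.79649284 223.62853504] [356.7910358 274.3485197] [318.07835828 208.02279028]
```

View pics/m10.png

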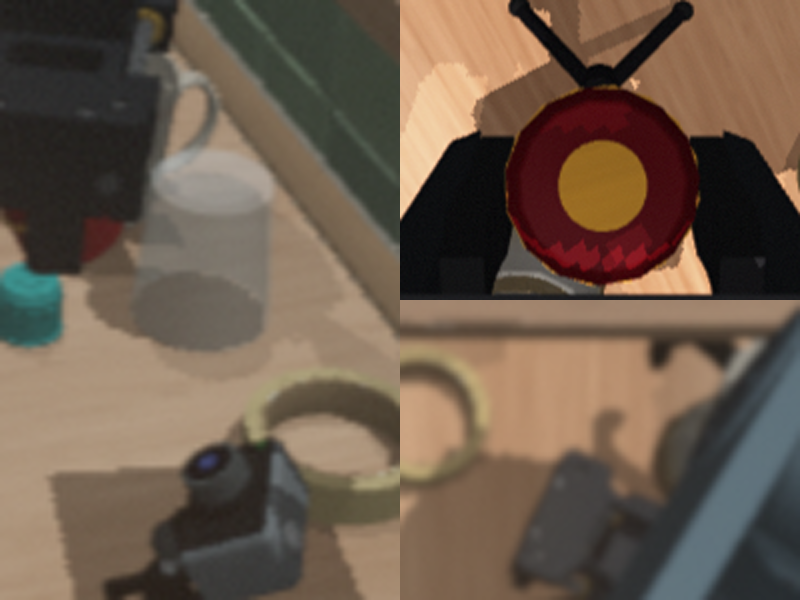

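The capsule appears in the wrist view exactly end-on: disc at (602,187), outline centred (602,187), with the tripod hub in line behind it. The side crop shows the lens clear at (207,462). The axis must then pass through the wrist camera, which gives a second check on the tilt.

```bash
python3 - <<'E'
from tilt import *
C=-VT[:3,:3].T@VT[:3,3];print("cam in tool",C.round(4))
for xo,zo in((.0094,-.0024),(.0102,-.0042)):
    for th in np.radians([-27,-29,-31,-33]):
        p=cap(th,.034,1e-9,xo=xo,zo=.0265+zo)[0];r=C-p;print(np.degrees(th).round(),"ray tilt",np.degrees(np.arctan2(r[0],-r[2])).round(1))
f=np.load("w18.npz")["f"];g=cv2.cvtColor(f,cv2.COLOR_BGR2HSV).astype(int);h,s,v=g[...,0],g[...,1],g[...,2]
br=((h>12)&(h<32)&(s>110)&(v>55)).astype(np.uint8);red=(((h<9)|(h>170))&(s>140)&(v>20)).astype(np.uint8)
m=cv2.morphologyEx(br|red,cv2.MORPH_OPEN,np.ones((3,3)));n,l,st,ce=cv2.connectedComponentsWithStats(m);i=l[300,281];print("outline",st[i],ce[i])
c=np.nonzero(l==i);d=br.copy();d=cv2.erode(d,np.ones((5,5)));n2,l2,st2,ce2=cv2.connectedComponentsWithStats(d);j=l2[283,281];print("disc",st2[j],ce2[j])
for t in(-27,-29,-31,-33):
    k=dict(xo=.0094,zo=.0265-.0024);o=[px(cap(np.radians(t),hh,rr,**k)) for hh,rr in((.034,.0085),(.024,.0203),(.026,.02),(0.,.0215))]
    print(t,[(q[:,1].min().round(1),q[:,1].max().round(1)) for q in o])
E
```

```text
cam in tool [ 0.0814  0.0012 -0.1294]
-27.0 ray tilt 30.0
-29.0 ray tilt 30.0
-31.0 ray tilt 29.9
-33.0 ray tilt 29.8
-27.0 ray tilt 30.1
-29.0 ray tilt 30.0
-31.0 ray tilt 30.0
-33.0 ray tilt 29.9
outline [ 233  232   97  105 7481] [280.88517578 282.53442053]
disc [ 261  262   40   42 1252] [280.87460064 282.49361022]
-27 [(np.float64(258.6), np.float64(303.9)), (np.float64(230.3), np.float64(331.2)), (np.float64(230.6), np.float64(331.4)), (np.float64(232.2), np.float64(324.0))]
-29 [(np.float64(258.1), np.float64(303.5)), (np.float64(230.9), np.float64(331.9)), (np.float64(231.0), np.float64(332.0)), (np.float64(234.4), np.float64(326.4))]
-31 [(np.float64(257.6), np.float64(303.0)), (np.float64(231.5), np.float64(332.6)), (np.float64(231.5), np.float64(332.4)), (np.float64(236.6), np.float64(328.9))]
-33 [(np.float64(257.2), np.float64(302.5)), (np.float64(232.1), np.float64(333.2)), (np.float64(231.9), np.float64(332.9)), (np.float64(238.8), np.float64(331.3))]
```

```bash
python3 -m inch '[{"grip":-0.3,"delta_pos":[0,-1.5,-1],"turn":0},{"grip":-0.3,"delta_pos":[0,-2.5,-2],"turn":0},{"grip":-0.3,"delta_pos":[0,-2.5,-2],"turn":0},{"grip":-0.3,"delta_pos":[0,-2.5,-2],"turn":0},{"grip":-0.3,"delta_pos":[0,-2.5,-2],"turn":0},{"grip":-0.3,"delta_pos":[0,-2.5,-2],"turn":0},{"grip":-0.3,"delta_pos":[0,-2.5,-2],"turn":0},{"grip":-0.3,"delta_pos":[0,-2.5,-2],"turn":0},{"grip":-0.3,"delta_pos":[0,-2.5,-2],"turn":0},{"grip":-0.3,"delta_pos":[0,-2.5,-2],"turn":0}]'; python3 - <<'E'
from sil import *
from station import *
plan();f=capture("wrist")["frame"];print(solve(f)[:2]);s=observe();print(s["qvel"].round(2))
W=capture("side")["frame"];a=np.load("w18.npz")["s"]
d=cv2.absdiff(W,a)[255:320,335:400];print("inspection camera area change",d.max(),d.mean().round(2))
# knob: home? project its home and out places in the top view against first free background
T=capture("top")["frame"];k=proj("top",(.464,.193,.031)).round().astype(int);o=proj("top",(.484,.266,.031)).round().astype(int)
print("home px",T[k[1],k[0]],"out px",T[o[1],o[0]])
print("result",sign_off())
E
```

```text
time: 24.97
tool_pos: [0.4858, -0.1918, 0.2549]
ee_rot: [-180.0, -0.0, 154.3]
wrist_force: [-0.2, -0.6, -0.3]
grip_width: 0.04
grasp_force: 6.0
t 24.97 tcp [ 0.4858 -0.1918  0.2549] rpy [-180.     -0.    154.28] F [-0.18 -0.56 -0.25] j6 -98.9 grip 0.04 6.05
(np.float64(-28.5), array([ 9.4, -2.3,  1.3]))
[ 0.02  0.03  0.09  0.02  0.06 -0.05]
inspection camera area change 9 0.93
home px [195 197 199] out px [122 156 197]
the job is handed in; nothing more can be done
result None
```

The job is handed in at 25 s. The knob was pulled fully out and pushed home, and the dispensed capsule is held still with its foil about 12 cm in front of the lens. It is centred to within a few mm and square to the lens by my measurements, give or take about 2°. While I tilted the capsule in the grip, its foil side was pressed lightly (a few newtons) on the dispenser's corner.

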